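# Park the heat sinks and touch up two chips with hot air

### The arm

A 6-joint arm with a two-finger parallel gripper is mounted at the origin on the work surface. World frame = base frame: x ahead of the robot, y to its left, z up, the work surface at z = 0. Lengths are in m, angles in rad, forces in N, time in s.
With the tool pointing down it reaches from about 0.275 to 0.85 m from the base axis. Payload 5.2 kg.
Tool frame: the origin (TCP) lies at the very end of the fingers, on their centre line; the grasp point (between the pads) lies 19 mm behind it; y points along the fingers, z is the direction in which the jaws open and shut, and the axes are right-handed (so a half turn about y gives the same grasp; the last joint's range is limited). The gripper opens to 85 mm and grips with 20 to 120 N. Pads are 22 mm wide; open, the fingers measure 114 mm over their backs; the gripper's body (76 mm by 85 mm) begins 54 mm behind the grasp point. The pads swing forward as they close: fully open they stand 13 mm farther back than shut.
Start: joints at [-0.203, 0.259, 1.535, -0, 1.348, -0.203], TCP at [0.55, 0, 0.231] pointing down, gripper open.
Joint ranges: [-3.14, 3.14], [-0.91, 2.08], [0.19, 2.58], [-1.22, 4.36], [0.22, 2.71], [-3.12, 3.12]. Speed limits (rad/s): [2.57, 2.57, 3.14, 3.14, 3.14, 3.14].

### API

Orientations are given as a unit quaternion [w, x, y, z].
In Python, from cell import manip gives the robot as it stands.
- The arm moves only by the shell command python3 -m pendant 'ROWS' [FORCE]. ROWS is text: rows parted by semicolons, each of 7 numbers parted by spaces: the shift along the world's x, y, z in mm, then the turn, a rotation vector about the world's x, y, z in degrees, then the finger opening in mm, from 0 to 85.4. A call has 1 to 5 rows; each row is the pose to reach, as a shift and turn from the pose commanded when the call began; what a row does not reach only later rows make up. A row lasts 1/12 s, in which the tool goes at most 41.7 mm and 7.16 degrees, less where a joint would pass 70% of its speed; a pose out of reach is approached as far as the arm can. A call with a gripper value outside its range is refused whole. The fingers move at their own pace and stop on an object; FORCE is the grip in N (left out, the last holds). Time passes only in rows, so rows that repeat a pose let the fingers close. It gives the time, the measured TCP pose, the force and the opening at its end, in the units of the state.
- manip.get_obs(): the state, without advancing time (a new reading comes with each control period).
- manip.capture(name): name is "scene" or "side" or "wrist"; returns the picture (384x512x3 uint8, red, green, blue); there is no depth.
- manip.camera_model(name): a dict with "intrinsics" (3x3 intrinsics, pixels), "eye" and "attitude" of the camera in the world; the wrist camera has in their place "mount" (4x4, takes a point from camera to tool coordinates, whose origin is the TCP and whose axes are the tool frame's). Camera axes: x right, y down, z forward; pixel columns grow to the right and rows downward; lengths in m; the calibration is good to about 2 mm. A picture is of the moment at which its call begins: read the wrist's pose just before it. camera_model takes no time and is no camera call.
- manip.job_done(): hands the job in, once; it reports no verdict.
Trained networks look in the newest picture that a camera, given by its name, has taken for a name from the list of things; names that differ only in an ending like _2 or _b are one class to them, and where a whole thing is asked for, a point or a joint stands for the part that bears it (a point fixed in the world has none). Each returns a list of dicts, best first, with "score" (0 to 1); they miss things now and then, are a little off and sometimes report something else, mostly with a low value. They report only what shows in the picture. A call takes as long as a camera call.
- manip.find_in(query, camera): "extent" ([left, top, right, bottom] in pixels, round what is visible of it).
- manip.silhouettes(query, camera): "mask" (384x512 bool, what is visible of it) and "extent" ([left, top, right, bottom] in pixels, round what is visible of it).
The state is a dict: "time_s": time; "q": joint angles; "qd": joint speeds; "tau": joint torques, N m; "tool_pos": TCP position; "tcp_rot": TCP orientation; "contact_force": force on the tool from outside, world axes, zero at the start; "ft_torque": the same for the moment, N m; "finger_gap": finger opening in m.
Only numpy, scipy, OpenCV 4.12 (cv2) and the standard library are available. Lean on these libraries where they do the work, as an engineer would, in place of code of your own. Each camera call takes 0.05 s, during which the arm holds its last target.

### The job

Touch up two chips with hot air. First put every finned heat sink, balanced and level, on a cooling post of its own, touching no other post (they are lopsided: trial-lift each to find where it balances). Then slide the board carrier over the mat, without lifting it, until the chip in the white ring is straight under the nozzle tip, push the station's lever fully over (away from the robot) and pull it fully back; then do the same, slide, lever over, lever back, for the chip in the white square, leaving that chip under the nozzle, the heat sinks on their posts and the other things on the bench where they are.

Things in the scene. Friction and masses are not known exactly. Their poses are not given: they have to be found in the camera images.
- sink_a_mid (a point): finned aluminium heat sink, 170 mm long (its own x), 36 mm wide, with a copper-coloured block as its last 46 mm at the +x end. Finned part 32 mm tall, block 40 mm tall, one flat underside, stands fins up. Mass 0.2 to 0.65 kg. The weight of the block is different in each and cannot be seen: the balance point lies 10 to 50 mm from mid-length towards the block. This point: at mid-length, mid-width, 16 mm above the underside; x towards the block, z up. May be absent.
- sink_b_mid (a point): finned aluminium heat sink, 170 mm long (its own x), 36 mm wide, with a copper-coloured block as its last 46 mm at the +x end. Finned part 32 mm tall, block 40 mm tall, one flat underside, stands fins up. Mass 0.2 to 0.65 kg. The weight of the block is different in each and cannot be seen: the balance point lies 10 to 50 mm from mid-length towards the block. This point: at mid-length, mid-width, 16 mm above the underside; x towards the block, z up. May be absent.
- sink_c_mid (a point): finned aluminium heat sink, 170 mm long (its own x), 36 mm wide, with a copper-coloured block as its last 46 mm at the +x end. Finned part 32 mm tall, block 40 mm tall, one flat underside, stands fins up. Mass 0.2 to 0.65 kg. The weight of the block is different in each and cannot be seen: the balance point lies 10 to 50 mm from mid-length towards the block. This point: at mid-length, mid-width, 16 mm above the underside; x towards the block, z up. May be absent.
- post0_top (a point): centre of the top of a fixed cooling post: a 24 by 24 mm rubber pad, 40 mm above the table, on a thin stem with a 44 mm square foot
- post1_top (a point): centre of the top of a fixed cooling post: a 24 by 24 mm rubber pad, 40 mm above the table, on a thin stem with a 44 mm square foot
- post2_top (a point): centre of the top of a fixed cooling post: a 24 by 24 mm rubber pad, 40 mm above the table, on a thin stem with a 44 mm square foot
- chip_ring (a point): top centre of the chip inside a painted white ring (chip 10 mm square, ring 23 mm) on the board carrier, 16 mm above the table. The carrier is a loose flat black slab, 140 (its x) by 90 by 12 mm, 0.35 to 0.6 kg, carrying a green circuit board; this chip lies 34 mm towards the carrier's +x and 24 mm towards its -y from the slab's centre. Axes are the carrier's, z up
- chip_square (a point): top centre of the chip inside a painted white square frame (chip 10 mm square, frame 22 mm) on the same carrier, 16 mm above the table, 50 mm towards +x and 24 mm towards +y from the slab's centre. Axes are the carrier's
- carrier_fin (a point): middle of the upright aluminium grip fin on the carrier, 36 mm above the table: 12 mm thick (along the carrier's y), 30 mm long (along its x), its top 50 mm above the table, slab top beside it 12 mm above the table; 54 mm towards -x from the slab's centre. Axes are the carrier's
- nozzle_tip (a point): tip of the fixed hot-air nozzle, 45 mm above the table. The handpiece (up to 40 mm thick) rises from it leaning 26 degrees towards +x, to 240 mm high, held by a column 200 mm beyond in +x
- lever (a joint): station lever: 0 = leaning towards the robot (off), 1.0 rad = fully over, leaning away in +x (on); stays where it is left. A 10 mm rod with a 26 mm ball on its end, 80 mm from pivot to ball centre; the pivot, a level y axis, is 40 mm above the table on a block 43 mm tall in all, 70 (x) by 50 mm. It moves with about 1 N, has hard stops at both ends and is upright at 0.5; the station's case, 115 mm tall, begins 100 mm beyond the pivot in +x
- lever_tip (a point): centre of the ball on the end of the station lever
- spool: reel of solder standing on its flange, 60 mm wide, 40 tall, origin under its centre; leave alone
- flux: small white jar, 36 mm wide, 45 tall, origin under its centre; leave alone
- cleaner: amber bottle, 56 mm wide, 150 tall, origin under its centre; leave alone
- dish: shallow black screw dish, 100 mm wide, 20 tall, origin under its centre; leave alone
- tipcleaner: steel pot of brass wool, 70 mm wide, 55 tall, origin under its centre; leave alone
- driver: black screwdriver lying down, 150 mm long along its x, origin under its middle; leave alone

How it is judged:
By the outcome, as a careful person would: the job done as asked, in the order asked, and still so for the second after the job is handed in, with the robot touching nothing.
Of sink_a, sink_b, sink_c only 2 to 3 are there at a start; the rules pass over those that are not, and their reading is None.
At some moment in a run one of carrier may be knocked a few centimetres aside while the robot is not near it.
Once in a run the grip may slacken for a moment while it holds something.
It also fails if it takes over 210 s, if anything falls off the work surface, if the arm or the gripper's body presses on something with over 40 N, if the wrist force passes 120 N, or if a joint passes its speed limit or range.

## Working session

There is one attempt and no reset: what is moved stays moved. The work goes in short steps, Python scripts to look and compute and a shell command to move; the robot and the scene stay as the last step left them, time stands still between calls to the robot, and variables do not carry over. Pictures are saved under pics/ and viewed, and the job is handed in when it is done.

```bash
ls; mkdir -p pics; cat > h.py <<'E'
import numpy as np,cv2
from cell import manip
from scipy.spatial.transform import Rotation as R
def save(n,f,crop=None,scale=1):
    im=manip.capture(n); o=im
    if crop: o=im[crop[1]:crop[3],crop[0]:crop[2]]
    if scale!=1:o=cv2.resize(o,None,fx=scale,fy=scale,interpolation=cv2.INTER_CUBIC)
    cv2.imwrite(f,o[:,:,::-1]); return im
E
python3 - <<'E'
from h import *
o=manip.get_obs()
for k,v in o.items(): print(k,np.round(v,4))
for c in ("scene","side","wrist"):
    m=manip.camera_model(c)
    for k,v in m.items(): print(c,k,np.round(v,4).tolist())
    save(c,f"pics/{c}0.png",scale=1.5)
E
```

```text
pics
time_s 0.0
q [-0.2028  0.2594  1.5361  0.      1.348  -0.2028]
qd [-0.0004 -0.0001  0.0008 -0.0001 -0.0002  0.0009]
tau [ 1.00000e-04 -4.46029e+01 -2.90571e+01 -1.00000e-04  1.19000e-02
 -0.00000e+00]
tool_pos [5.495e-01 1.000e-04 2.305e-01]
tcp_rot [ 0.4996 -0.5004  0.5006 -0.4994]
contact_force [ 0.429  -0.228  -0.2881]
ft_torque [0.0201 0.0314 0.0108]
finger_gap 0.0856
scene intrinsics [[449.8737, 0.0, 249.103], [0.0, 449.8737, 194.8098], [0.0, 0.0, 1.0]]
scene eye [1.1098, 0.756, 1.2748]
scene attitude [-0.1126, 0.286, 0.895, -0.3232]
side intrinsics [[389.8299, 0.0, 261.3628], [0.0, 389.8299, 192.3758], [0.0, 0.0, 1.0]]
side eye [0.2815, -0.868, 0.6511]
side attitude [-0.4799, 0.8645, -0.1324, 0.0692]
wrist intrinsics [[331.082, 0.0, 254.9294], [0.0, 331.082, 193.8933], [0.0, 0.0, 1.0]]
wrist mount [[-0.0001, 0.961, 0.2764, -0.0706], [-0.0007, -0.2764, 0.961, -0.1427], [1.0, -0.0001, 0.0007, -0.0005], [0.0, 0.0, 0.0, 1.0]]
```

View pics/scene0.png

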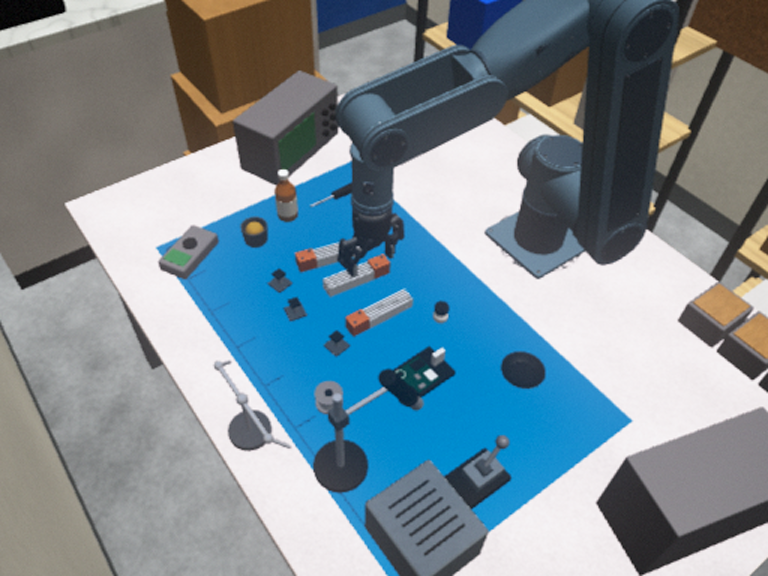

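View pics/side0.png

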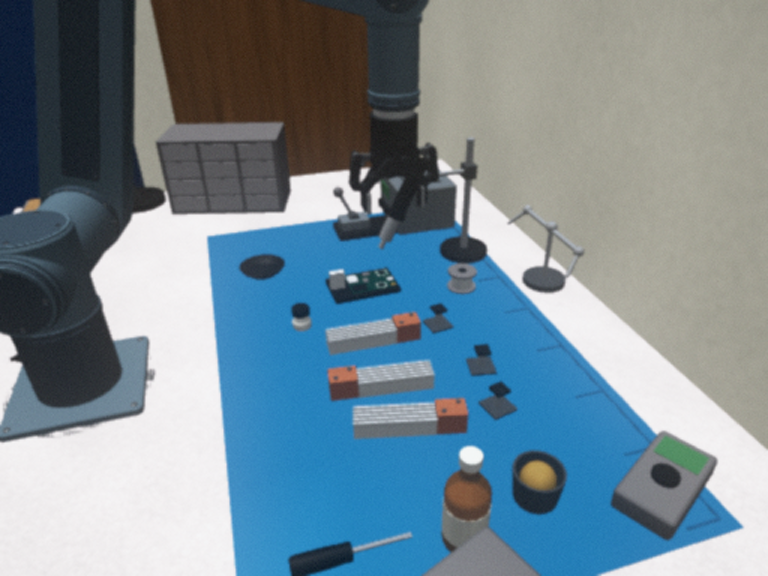

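View pics/wrist0.png

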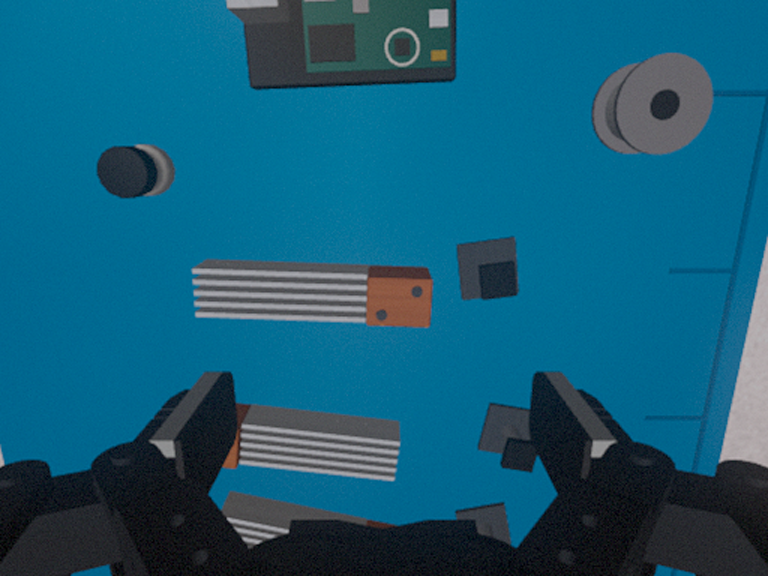

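Three sinks lie roughly along x, each with a post beyond it in +x. The carrier is at +y, with the nozzle just past it. Next I'll localize with the networks.

```bash
cat >> h.py <<'E'
def cam(n,obs=None):
    m=manip.camera_model(n);K=np.array(m["intrinsics"])
    if n=="wrist":
        o=obs or manip.get_obs(); q=np.array(o["tcp_rot"]); T=np.eye(4)
        T[:3,:3]=R.from_quat(q[[1,2,3,0]]).as_matrix();T[:3,3]=o["tool_pos"]
        T=T@np.array(m["mount"]); return K,T[:3,:3],T[:3,3]
    q=np.array(m["attitude"]);return K,R.from_quat(q[[1,2,3,0]]).as_matrix(),np.array(m["eye"])
def ray(c,u,v):
    K,Rm,e=c; d=Rm@np.linalg.inv(K)@np.array([u,v,1.]);return e,d/np.linalg.norm(d)
def atz(c,u,v,z):
    e,d=ray(c,u,v);return e+d*(z-e[2])/d[2]
def proj(c,p):
    K,Rm,e=c;x=K@(Rm.T@(np.array(p)-e));return x[:2]/x[2]
def tri(*cuv):
    A=np.zeros((3,3));b=np.zeros(3)
    for c,u,v in cuv:
        e,d=ray(c,u,v);P=np.eye(3)-np.outer(d,d);A+=P;b+=P@e
    p=np.linalg.solve(A,b)
    r=[np.linalg.norm((np.eye(3)-np.outer(d,d))@(p-e))*1000 for e,d in [ray(c,u,v) for c,u,v in cuv]]
    return p,np.round(r,1)
E
python3 - <<'E'
from h import *
q=manip.get_obs()
c0=cam("wrist"); print(c0[2],c0[1])
for cn in ("wrist","scene","side"):
    manip.capture(cn); c=cam(cn)
    for n in ["sink_a_mid","post0_top","chip_ring","chip_square","carrier_fin","nozzle_tip","lever_tip","spool","flux"]:
        for r in manip.find_in(n,cn):
            if r["score"]>.3:
                e=r["extent"];print(cn,n,round(r["score"],2),np.round(e).tolist(), np.round(atz(c,(e[0]+e[2])/2,(e[1]+e[3])/2,.03),3))
print(manip.get_obs()["time_s"])
E
```

```text
[0.5492411  0.07071192 0.3734315 ] [[ 9.99999691e-01  3.13446123e-04 -7.20479556e-04]
 [ 1.02305826e-04 -9.61117591e-01 -2.76139395e-01]
 [-7.79020398e-04  2.76139236e-01 -9.61117327e-01]]
wrist sink_a_mid 0.79 [128.0, 172.0, 288.0, 220.0] [ 0.498 -0.03   0.03 ]
wrist post0_top 0.97 [316.0, 268.0, 357.0, 313.0] [ 0.645 -0.146  0.03 ]
wrist chip_ring 0.65 [152.0, 4.0, 302.0, 59.0] [0.523 0.132 0.03 ]
wrist chip_square 0.82 [150.0, 0.0, 304.0, 60.0] [0.523 0.133 0.03 ]
wrist carrier_fin 0.56 [153.0, 0.0, 305.0, 57.0] [0.525 0.134 0.03 ]
wrist spool 0.91 [392.0, 34.0, 477.0, 106.0] [0.724 0.098 0.03 ]
wrist spool 0.37 [146.0, 328.0, 256.0, 361.0] [ 0.482 -0.222  0.03 ]
wrist flux 0.85 [63.0, 96.0, 116.0, 133.0] [0.382 0.055 0.03 ]
scene sink_a_mid 0.71 [233.0, 190.0, 276.0, 221.0] [ 0.494 -0.029  0.03 ]
scene sink_a_mid 0.34 [189.0, 201.0, 202.0, 214.0] [ 0.671 -0.142  0.03 ]
scene post0_top 0.49 [190.0, 198.0, 202.0, 215.0] [ 0.668 -0.144  0.03 ]
scene chip_ring 0.93 [265.0, 232.0, 305.0, 264.0] [0.519 0.173 0.03 ]
scene chip_square 0.65 [180.0, 178.0, 192.0, 193.0] [ 0.644 -0.249  0.0
[... 420 characters left out ...]
6 0.03 ]
scene flux 0.62 [287.0, 203.0, 301.0, 210.0] [0.383 0.055 0.03 ]
side sink_a_mid 0.95 [220.0, 211.0, 280.0, 235.0] [ 0.497 -0.055  0.03 ]
side post0_top 0.73 [312.0, 230.0, 330.0, 252.0] [ 0.644 -0.183  0.03 ]
side chip_ring 0.94 [215.0, 178.0, 267.0, 200.0] [0.519 0.122 0.03 ]
side chip_square 0.9 [219.0, 179.0, 270.0, 202.0] [0.525 0.109 0.03 ]
side carrier_fin 0.64 [217.0, 179.0, 264.0, 202.0] [0.514 0.113 0.03 ]
side nozzle_tip 0.91 [255.0, 94.0, 325.0, 174.0] [0.806 0.464 0.03 ]
side lever_tip 0.45 [218.0, 121.0, 236.0, 143.0] [0.575 0.562 0.03 ]
side spool 0.77 [294.0, 177.0, 321.0, 195.0] [0.716 0.073 0.03 ]
side flux 0.53 [195.0, 206.0, 208.0, 220.0] [0.38  0.029 0.03 ]
1.65
```

```bash
python3 -m pendant '-10 -22 18 0 0 7 85; -20 -44 36 0 0 14 85; -30 -66 54 0 0 21 85; -40 -88 72 0 0 28 85; -50 -110 90 0 0 35 85'; python3 -m pendant '0 0 0 0 0 7 85; 0 0 0 0 0 14 85; 0 0 0 0 0 21 85; 0 0 0 0 0 28 85; 0 0 0 0 0 35 85'; python3 -m pendant '0 0 0 0 0 7 85; 0 0 0 0 0 14 85; 0 0 0 0 0 20 85; 0 0 0 0 0 20 85; 0 0 0 0 0 20 85'
python3 - <<'E'
from h import *
o=manip.get_obs();print(o["tool_pos"],o["tcp_rot"])
im=save("wrist","pics/w1.png",scale=1.56)
cv2.imwrite("pics/w1raw.png",im[:,:,::-1])
np.save("w1.npy",np.r_[o["tool_pos"],o["tcp_rot"]])
c=cam("wrist",o)
for n in ["sink_a_mid","post0_top"]:
  for r in manip.silhouettes(n,"wrist"):
    if r["score"]>.2:
      m=r["mask"].astype(np.uint8); print(n,round(r["score"],2),np.round(r["extent"]),cv2.minAreaRect(np.argwhere(m)[:,::-1].astype(np.float32)))
E
```

```text
time_s: 2.07
tool_pos: [0.4994, -0.1108, 0.3222]
tcp_rot: [-0.628, 0.628, -0.324, 0.325]
contact_force: [0.3, -0.2, 0.4]
finger_gap: 0.0853
time_s: 2.48
tool_pos: [0.4999, -0.1101, 0.3214]
tcp_rot: [-0.697, 0.697, -0.121, 0.121]
contact_force: [-0.5, 0.3, 0.8]
finger_gap: 0.085
time_s: 2.9
tool_pos: [0.5, -0.11, 0.3213]
tcp_rot: [-0.707, 0.707, -0.001, 0.001]
contact_force: [0.0, -0.3, 0.6]
finger_gap: 0.0851
[ 0.49998152 -0.10997451  0.32132802] [-0.7070897   0.70712201 -0.00113793  0.00115202]
sink_a_mid 0.8 [295.  84. 335. 216.] ((313.3075256347656, 149.88717651367188), (31.99563980102539, 131.17547607421875), 3.814074993133545)
post0_top 0.79 [206. 236. 239. 272.] ((222.2439727783203, 254.9080047607422), (29.42665672302246, 33.54102325439453), 10.30484676361084)
post0_top 0.22 [409. 120. 488. 214.] ((444.5213317871094, 167.32257080078125), (68.30992889404297, 106.87326049804688), 6.842772960662842)
```

View pics/w1.png

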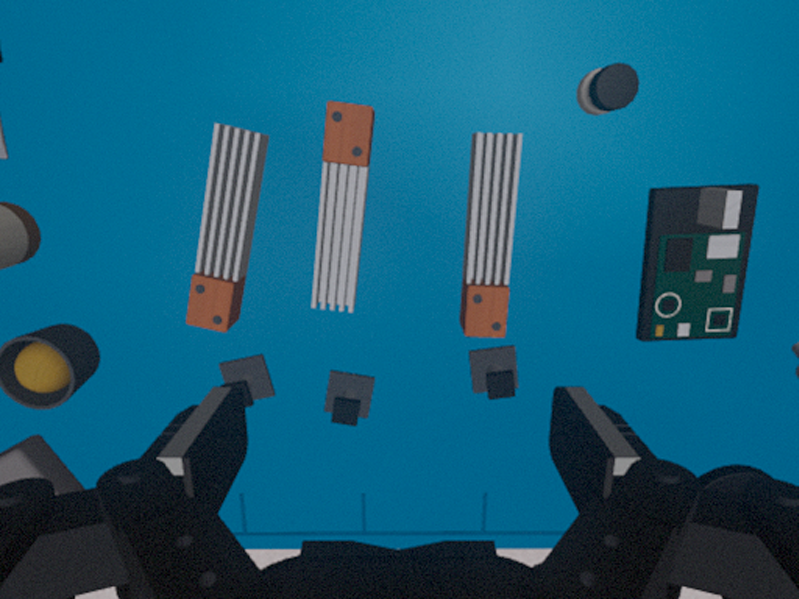

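```bash
python3 - <<'E'
import cv2
im=cv2.imread("pics/w1raw.png")
cv2.imwrite("pics/w1c.png",cv2.resize(im[60:260,110:350],None,fx=3.3,fy=3,interpolation=cv2.INTER_CUBIC) if 0 else cv2.resize(im[60:255,110:350],None,fx=3,fy=3,interpolation=cv2.INTER_CUBIC))
cv2.imwrite("pics/w1d.png",cv2.resize(im[110:225,400:500],None,fx=5,fy=5,interpolation=cv2.INTER_CUBIC))
E
```

```text
(no output)
```

View pics/w1c.png

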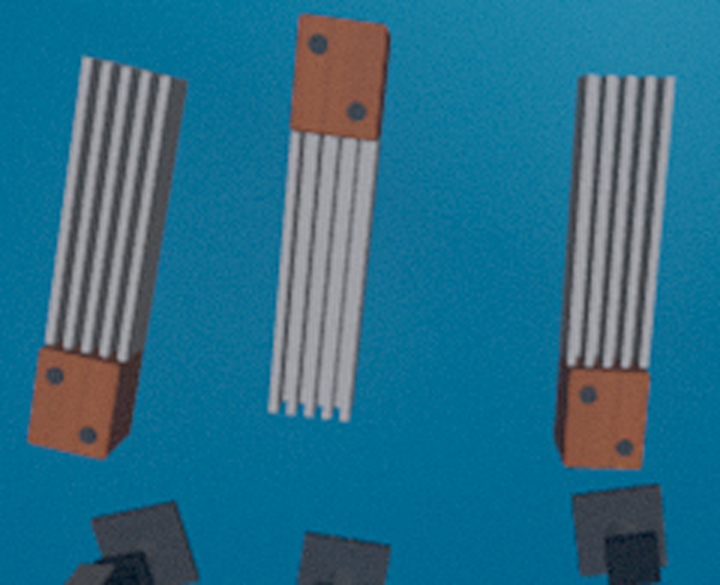

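View pics/w1d.png

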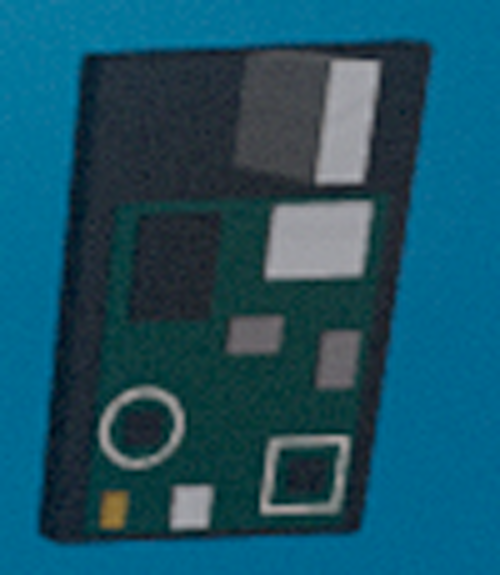

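```bash
cat > m1.py <<'E'
from h import *
w=np.load("w1.npy");o1=dict(tool_pos=w[:3],tcp_rot=w[3:]);c1=cam("wrist",o1)
o0=dict(tool_pos=[.5495,.0001,.2305],tcp_rot=[ .4996,-.5004,.5006,-.4994]);c0=cam("wrist",o0)
sc=cam("scene");sd=cam("side")
E
python3 - <<'E'
from m1 import *
f=lambda u,v,z:atz(c1,u/3+110,v/3+60,z)
for n,b,e in (("L",(67.5,450),(126,67)),("M",(343,20),(309,414)),("R",(602,467),(628,76))):
    B=f(*b,.04);E=f(*e,.032);d=B-E;print(n,"block end",B[:2].round(4),"fin end",E[:2].round(4),"len",np.hypot(*d[:2]).round(4),"mid",((B+E)/2)[:2].round(4),"yaw",np.degrees(np.arctan2(d[1],d[0])).round(1))
g=lambda u,v:(c1,u/3+110,v/3+60)
print("holesR",tri((c0,417/1.5,291/1.5),g(588,395)) ,tri((c0,381/1.5,315/1.5),g(625,447)))
k=lambda u,v,z:atz(c1,u/5+400,v/5+110,z)
ring=k(142,427,.016);sq=k(305,475,.016);fin=k(349,122,.05);print(ring,sq,fin)
print("ring-sq",np.linalg.norm(ring-sq), "exp",np.hypot(16,48))
d=sq-ring;yaw=np.arctan2(d[1],d[0])-np.arctan2(48,16);print("yaw",np.degrees(yaw))
h=(c0,402/1.5,47/1.5);print("ring tri",tri(h,(c1,142/5+400,427/5+110)))
# posts w1.png scale1.56
for n,u,v in (("pM",346,411),("pR",500,385)):
    print(n,atz(c1,u/1.56,v/1.56,.04))
for n,u,v in (("pR",497,279),("pM",519,455)): print(n,atz(c0,u/1.5,v/1.5,.04))
print(tri((c0,497/1.5,279/1.5),(c1,500/1.56,385/1.56)))
E
```

```text
L block end [ 0.5738 -0.2752] fin end [ 0.4098 -0.2366] len 0.1685 mid [ 0.4918 -0.2559] yaw -13.3
M block end [ 0.3926 -0.1458] fin end [ 0.5596 -0.1668] len 0.1683 mid [ 0.4761 -0.1563] yaw 172.8
R block end [ 0.5827 -0.034 ] fin end [ 0.414  -0.0293] len 0.1688 mid [ 0.4983 -0.0316] yaw -1.6
holesR (array([ 0.57046057, -0.03648662, -0.011207  ]), array([7.7, 7.7])) (array([ 0.55314646, -0.03060614,  0.08534413]), array([5.2, 5.2]))
[0.56156272 0.13506384 0.016     ] [0.57595252 0.18347209 0.016     ] [0.47295918 0.15657861 0.05      ]
ring-sq 0.05050172692095452 exp 50.59644256269407
yaw 1.879871991375392
ring tri (array([0.56194621, 0.13457   , 0.01625033]), array([0.6, 0.6]))
pM [ 0.65424778 -0.15697282  0.04      ]
pR [ 0.62889042 -0.01819861  0.04      ]
pR [ 0.62908279 -0.01665745  0.04      ]
pM [ 0.65502934 -0.15699776  0.04      ]
(array([ 0.62996836, -0.01751245,  0.03720035]), array([0.2, 0.2]))
```

```bash
python3 - <<'E'
from m1 import *
g=lambda u,v:(c1,u/3+110,v/3+60)
print("holesR",tri((c0,417/1.5,291/1.5),g(625,447)) ,tri((c0,381/1.5,315/1.5),g(588,395)))
S=lambda u,v:(sd,u/1.5,v/1.5)
C=lambda u,v:(sc,u/1.5,v/1.5)
print("pR",tri(S(439,310),C(293,301)),"pM",tri(S(483,351),(c0,519/1.5,455/1.5)))
for n,u,v in (("pR",439,310),("pM",483,351),("pL",500,389)): print(n,atz(sd,u/1.5,v/1.5,.04))
for n,u,v in (("pR",293,301),("pM",279,273),("pMx",335,342)): print(n,atz(sc,u/1.5,v/1.5,.04))
print("pL foot centre from w1",atz(c1,247/1.56,380/1.56,0.004))
print("noz",tri(S(381,246),C(418,405)),"ball",tri(S(338,191),C(502,441)))
print("pot",atz(c1,40/1.56,368/1.56,.055))
for n,cn in (("spool","scene"),): pass
E
```

```text
holesR (array([ 0.57316846, -0.02459352,  0.04154993]), array([0.6, 0.6])) (array([ 0.54840067, -0.04214379,  0.04222022]), array([0.3, 0.3]))
pR (array([ 0.63750981, -0.1113664 ,  0.0853219 ]), array([40.4, 40.4])) pM (array([ 0.65696282, -0.16127885,  0.0337107 ]), array([0., 0.]))
pR [ 0.6269847 -0.0310578  0.04     ]
pM [ 0.65308796 -0.16849112  0.04      ]
pL [ 0.63825113 -0.26300685  0.04      ]
pR [ 0.65841417 -0.16023583  0.04      ]
pM [ 0.64026576 -0.25527356  0.04      ]
pMx [ 0.64339855 -0.00441875  0.04      ]
pL foot centre from w1 [ 0.63975258 -0.25592216  0.004     ]
noz (array([0.59297326, 0.23394509, 0.0465127 ]), array([1., 1.])) ball (array([0.53937947, 0.41567417, 0.11188398]), array([0.3, 0.3]))
pot [ 0.60466891 -0.41582022  0.055     ]
```

```bash
python3 -m pendant '3 -25 -37 0 0 -3 60; 6 -51 -74 0 0 -6 60; 8 -76 -110 0 0 -9 60; 11 -101 -147 0 0 -12 60; 13 -126 -184 0 0 -13 60'; python3 -m pendant '3 -26 -37 0 0 0 60; 3 -26 -67 0 0 0 60; 3 -26 -67 0 0 0 60;3 -26 -67 0 0 0 60'; python3 - <<'E'
from h import *
o=manip.get_obs();print(o["tool_pos"],o["tcp_rot"],o["contact_force"],o["ft_torque"])
im=save("wrist","pics/w2.png",scale=1.56)
for i in range(5):
    manip.capture("wrist");o=manip.get_obs();print(np.round(o["contact_force"],2),np.round(o["ft_torque"],3))
E
```

```text
time_s: 3.47
tool_pos: [0.5124, -0.2286, 0.1485]
tcp_rot: [-0.702, 0.703, -0.081, 0.082]
contact_force: [0.4, 0.4, 1.1]
finger_gap: 0.0601
time_s: 3.8
tool_pos: [0.5139, -0.2527, 0.0813]
tcp_rot: [0.704, -0.701, 0.082, -0.079]
contact_force: [0.5, 0.6, 0.4]
finger_gap: 0.0602
[ 0.51390138 -0.25267905  0.08125694] [ 0.70350605 -0.70146841  0.08224769 -0.07909882] [0.47155629 0.59107308 0.43648203] [ 0.02030925  0.00430796 -0.03781363]
[-0.01 -0.44 -0.44] [ 0.056 -0.039  0.01 ]
[-0.25 -0.7   0.42] [ 0.035  0.038 -0.002]
[ 0.09 -0.27  0.  ] [-0.008 -0.026  0.002]
[0.05 0.85 0.22] [0.002 0.036 0.006]
[-0.17 -0.07 -0.3 ] [ 0.009 -0.016 -0.009]
```

View pics/w2.png

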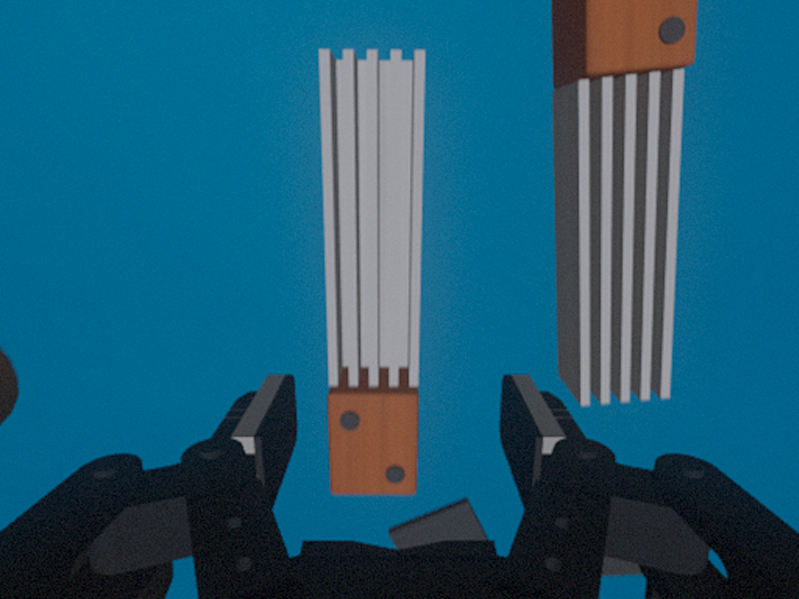

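```bash
python3 -m pendant '2 -9 -20 0 0 0 60; 2 -9 -50 0 0 0 60; 2 -9 -73 0 0 0 60; 2 -9 -73 0 0 0 60; 2 -9 -73 0 0 0 30' 60; python3 -m pendant '0 0 0 0 0 0 20; 0 0 0 0 0 0 20; 0 0 0 0 0 0 20' 60;  python3 -m pendant '0 0 4 0 0 0 20; 0 0 8 0 0 0 20; 0 0 12 0 0 0 20; 0 0 12 0 0 0 20' 60;python3 - <<'E'
from h import *
im=save("wrist","pics/w3.png",scale=1.56)
F=[];T=[]
for i in range(10):
    manip.capture("wrist");o=manip.get_obs();F.append(o["contact_force"]);T.append(o["ft_torque"])
print(o["tool_pos"],np.mean(F,0),np.mean(T,0),np.std(T,0),o["finger_gap"])
E
```

```text
time_s: 4.52
tool_pos: [0.517, -0.2619, 0.0099]
tcp_rot: [0.703, -0.702, 0.08, -0.079]
contact_force: [-0.2, -0.4, 0.7]
finger_gap: 0.0494
time_s: 4.77
tool_pos: [0.5185, -0.2633, 0.012]
tcp_rot: [-0.702, 0.703, -0.079, 0.081]
contact_force: [-0.5, 1.3, 6.1]
finger_gap: 0.0349
time_s: 5.1
tool_pos: [0.5174, -0.2627, 0.0225]
tcp_rot: [-0.702, 0.703, -0.08, 0.08]
contact_force: [1.1, -1.1, -5.3]
finger_gap: 0.0348
[ 0.51719268 -0.26249058  0.02161903] [ 0.01195516  0.09289672 -6.04267525] [0.01697426 0.09895836 0.00758423] [0.03928094 0.03185432 0.03885634] 0.03491564311219416
```

View pics/w3.png

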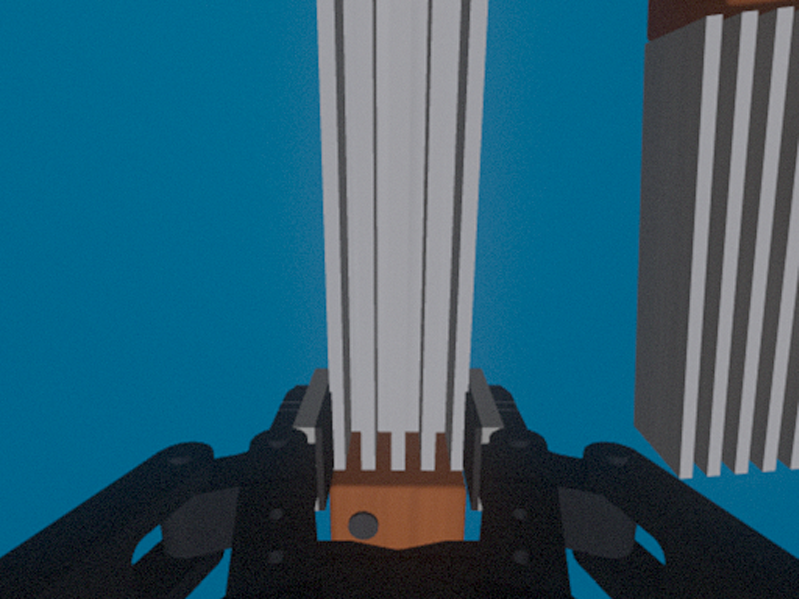

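```bash
python3 -m pendant '0 0 -6 0 0 0 20; 0 0 -10 0 0 0 20; 0 0 -10 0 0 0 50; 8 -2 -10 0 0 0 50; 16 -4 -10 0 0 0 50' 80; python3 -m pendant '0 0 1 0 0 0 20; 0 0 1 0 0 0 20; 0 0 1 0 0 0 20; 0 0 1 0 0 0 20' 80;  python3 -m pendant '0 0 4 0 0 0 20; 0 0 8 0 0 0 20; 0 0 12 0 0 0 20; 0 0 12 0 0 0 20' 80;python3 - <<'E'
from h import *
im=save("wrist","pics/w4.png",scale=1.56)
save("side","pics/s4.png",(200,190,360,310),5)
F=[];T=[]
for i in range(10):
    manip.capture("wrist");o=manip.get_obs();F.append(o["contact_force"]);T.append(o["ft_torque"])
print(o["tool_pos"],np.mean(F,0),np.mean(T,0),np.std(T,0),o["finger_gap"])
E
```

```text
time_s: 6.07
tool_pos: [0.5343, -0.2671, 0.0123]
tcp_rot: [-0.702, 0.703, -0.08, 0.081]
contact_force: [0.3, -0.8, 0.2]
finger_gap: 0.0498
time_s: 6.4
tool_pos: [0.5351, -0.2675, 0.0139]
tcp_rot: [-0.702, 0.703, -0.079, 0.082]
contact_force: [5.0, -0.6, 4.8]
finger_gap: 0.0349
time_s: 6.73
tool_pos: [0.5325, -0.2661, 0.0247]
tcp_rot: [0.703, -0.702, 0.081, -0.079]
contact_force: [0.6, -0.9, -6.5]
finger_gap: 0.0347
[ 0.53324251 -0.26653054  0.02472582] [-0.16354825 -0.01808767 -6.07771032] [ 0.01327777 -0.00766715  0.00572222] [0.02414675 0.02250847 0.03567032] 0.034849594276152515
```

View pics/s4.png

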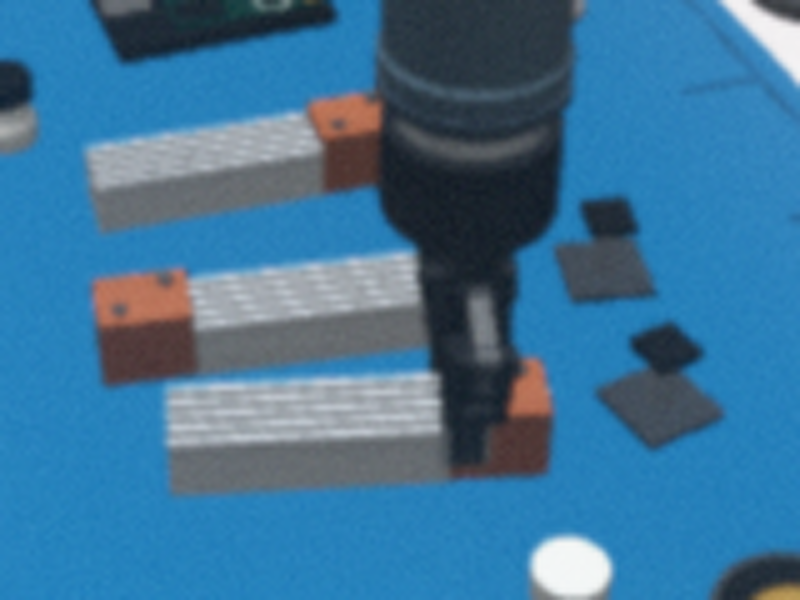

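```bash
python3 -m pendant '0 0 30 0 0 0 20; 0 0 60 0 0 0 20; 0 0 60 0 0 0 20';python3 - <<'E'
from m1 import *
a=atz(sd,333.4,259.4,.04);b=atz(sd,321.6,233.4,.04);print(a,b,a-b+np.array([.6545,-.157,.04]))
save("wrist","pics/w5.png",scale=1.56)
save("scene","pics/c5.png",(150,130,310,250),5)
o=manip.get_obs();print(o["tool_pos"])
E
```

```text
time_s: 7.58
tool_pos: [0.5366, -0.2689, 0.0906]
tcp_rot: [-0.701, 0.704, -0.077, 0.083]
contact_force: [1.4, -1.6, -3.9]
finger_gap: 0.0348
[ 0.6382964  -0.26326103  0.04      ] [ 0.65315527 -0.16594713  0.04      ] [ 0.63964114 -0.2543139   0.04      ]
[ 0.5341581  -0.26721984  0.08595106]
```

View pics/w5.png

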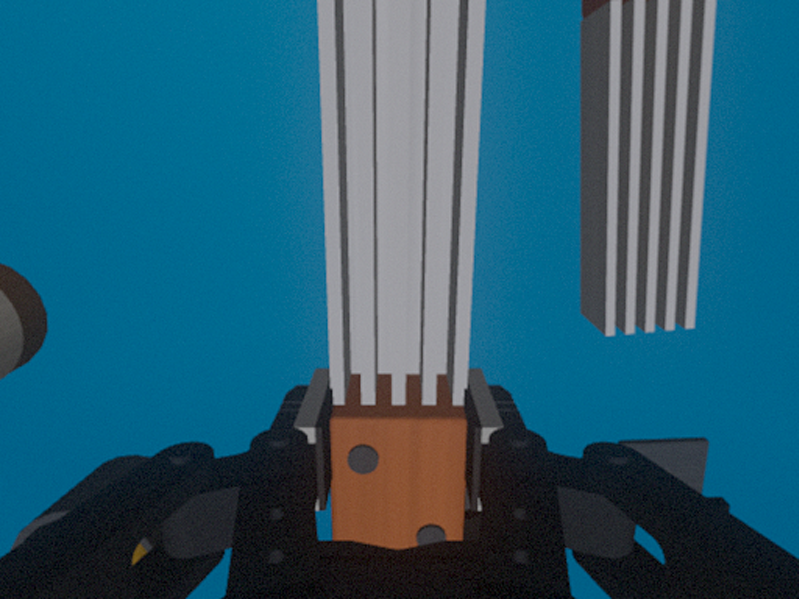

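View pics/c5.png

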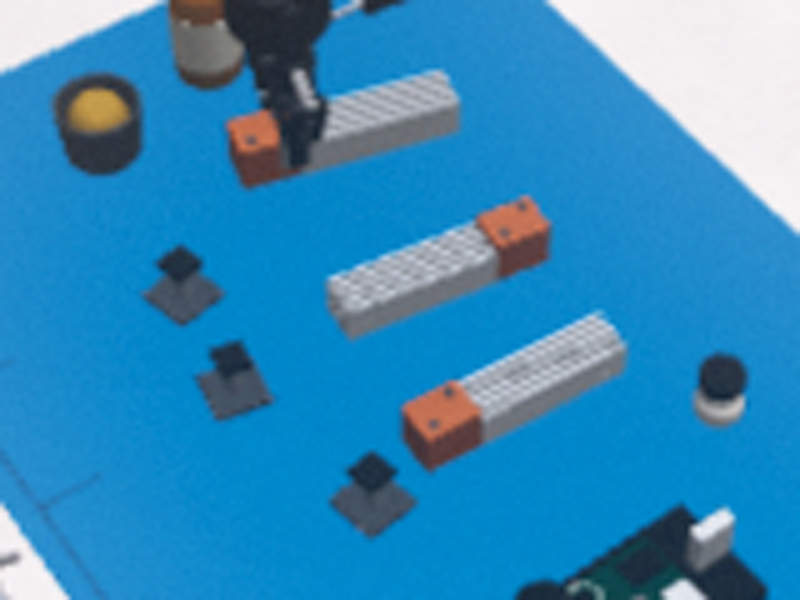

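```bash
python3 - <<'E'
from m1 import *
P=[atz(sc,*p,.04) for p in ((186.2,182.8),(196.2,201.6),(224.4,224.2))]
for p in P: print(p)
print(P[0]-P[1],P[2]-P[1])
print(tri((sd,333.4,259.4),(sc,186.2,182.8)),tri((sd,321.6,233.4),(sc,196.2,201.6)))
E
```

```text
[ 0.64166724 -0.25148129  0.04      ]
[ 0.65813525 -0.1548446   0.04      ]
[ 0.63164287 -0.01553984  0.04      ]
[-0.01646801 -0.09663669  0.        ] [-0.02649239  0.13930476  0.        ]
(array([ 0.64055157, -0.25691935,  0.03413785]), array([1.3, 1.3])) (array([ 0.65633693, -0.15922336,  0.03427639]), array([0.3, 0.3]))
```

```bash
python3 -m pendant '30 4 0 0 0 0 20; 60 7 0 0 0 0 20; 90 10 0 0 0 0 20; 106 13 0 0 0 0 20;106 13 0 0 0 0 20'; python3 -m pendant '0 0 -10 0 0 0 20; 0 0 -20 0 0 0 20;0 0 -20 0 0 0 20;0 0 -20 0 0 0 20';python3 - <<'E'
from h import *
save("side","pics/s6.png",(240,170,400,290),5)
save("scene","pics/c6.png",(150,130,310,250),5)
o=manip.get_obs();print(o["tool_pos"],o["finger_gap"],o["contact_force"],o["ft_torque"])
E
```

```text
time_s: 8.1
tool_pos: [0.6417, -0.252, 0.082]
tcp_rot: [0.703, -0.702, 0.08, -0.079]
contact_force: [0.2, -0.3, -5.4]
finger_gap: 0.0346
time_s: 8.43
tool_pos: [0.6369, -0.253, 0.0623]
tcp_rot: [0.703, -0.702, 0.082, -0.079]
contact_force: [-0.0, -0.1, -7.1]
finger_gap: 0.0345
[ 0.63850989 -0.25383057  0.06443847] 0.034769477902287634 [-0.16838196 -0.01730942 -5.93876585] [-0.04191479  0.00592693 -0.00744709]
```

View pics/s6.png

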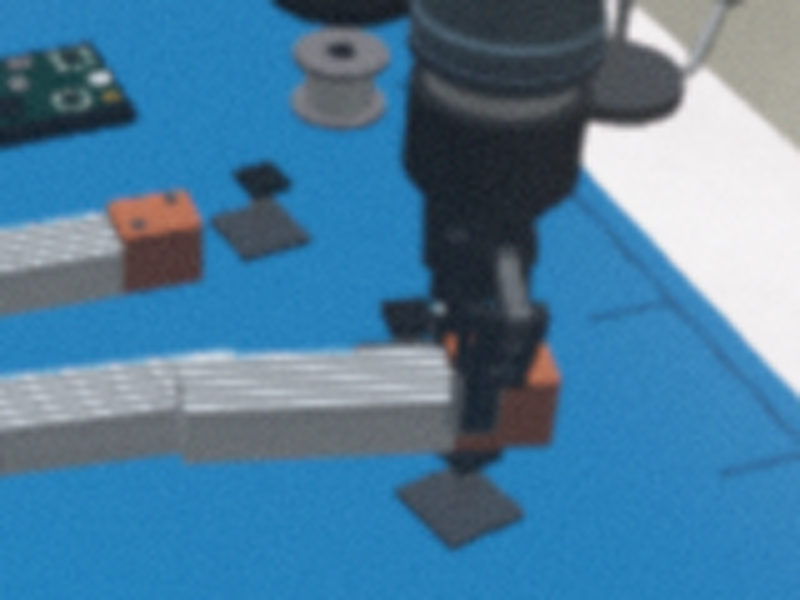

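View pics/c6.png

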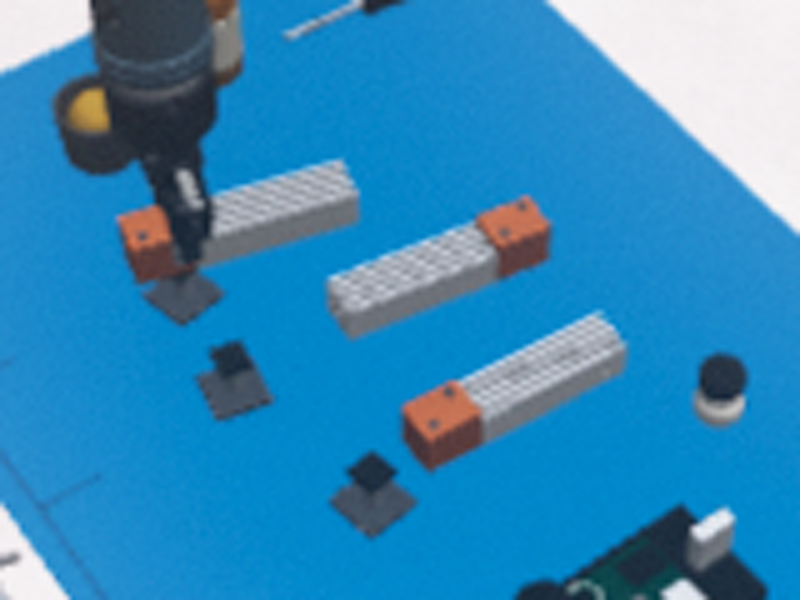

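```bash
python3 -m pendant '2 -1 -5 0 0 0 20; 2 -1 -8 0 0 0 20;2 -1 -10 0 0 0 20;2 -1 -10 0 0 0 20';python3 -c "
from h import *
F=[]
for i in range(4):
    manip.capture('side');o=manip.get_obs();F.append(o['contact_force'])
print(o['tool_pos'],np.mean(F,0))"
```

```text
time_s: 8.87
tool_pos: [0.6408, -0.2544, 0.0541]
tcp_rot: [0.703, -0.702, 0.08, -0.08]
contact_force: [-0.8, -1.0, -5.8]
finger_gap: 0.0344
[ 0.64137786 -0.25458273  0.05495248] [ 0.46210584  0.36919816 -6.63095427]
```

```bash
python3 -m pendant '0 0 -1 0 0 0 20; 0 0 -2 0 0 0 20;0 0 -2 0 0 0 20'; python3 -m pendant '0 0 -1 0 0 0 20; 0 0 -2 0 0 0 20;0 0 -2 0 0 0 20'
```

```text
time_s: 9.32
tool_pos: [0.6416, -0.2546, 0.0539]
tcp_rot: [-0.702, 0.703, -0.08, 0.08]
contact_force: [-1.5, 0.4, 1.5]
finger_gap: 0.0346
time_s: 9.57
tool_pos: [0.6416, -0.2547, 0.0538]
tcp_rot: [-0.702, 0.703, -0.079, 0.081]
contact_force: [-5.0, 3.2, 11.9]
finger_gap: 0.0341
```

```bash
python3 -m pendant '0 0 2 0 0 0 34; 0 0 2 0 0 0 40; 0 0 2 0 0 0 46; 0 0 2 0 0 0 50;0 0 2 0 0 0 50';python3 - <<'E'
from h import *
save("side","pics/s7.png",(240,170,400,290),5)
o=manip.get_obs();print(o["tool_pos"],o["finger_gap"],o["contact_force"],o["ft_torque"])
E
```

```text
time_s: 9.98
tool_pos: [0.6416, -0.2548, 0.0528]
tcp_rot: [-0.702, 0.703, -0.08, 0.08]
contact_force: [0.1, 0.7, 0.3]
finger_gap: 0.0497
[ 0.64147191 -0.25471327  0.05273644] 0.05030823993439145 [-0.38711975 -0.50013788 -0.57135908] [ 0.00798193  0.04631571 -0.01237883]
```

View pics/s7.png

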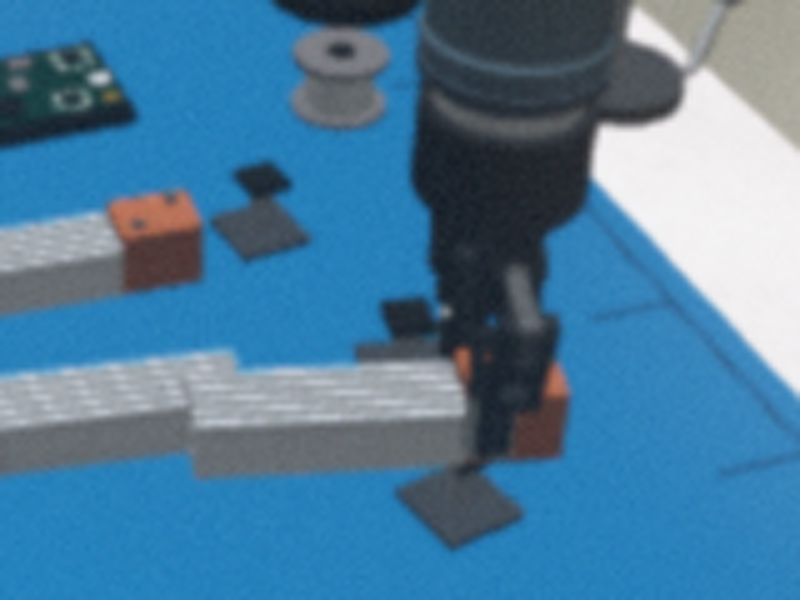

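```bash
python3 - <<'E'
from m1 import *
for p in ((.6415,-.2547-.025,.055),(.6415,-.2547-.018,.04),(.6395,-.2545,.04),(.6395,-.2545,0.),(.6415,-.2547,.04)):
    print((proj(sd,p)-np.array([240,170]))*5)
E
python3 -m pendant '0 0 20 0 0 0 50; 0 0 50 0 0 0 55; 0 0 85 0 0 0 60; -10 20 120 0 0 3 60;-20 40 140 0 0 6 60'
python3 - <<'E'
from h import *
save("side","pics/s8.png",(240,170,400,290),5)
save("wrist","pics/w8.png",scale=1.56)
save("scene","pics/c8.png",(150,130,310,250),5)
o=manip.get_obs();print(o["tool_pos"],o["contact_force"],o["ft_torque"])
E
```

```text
[492.61801218 443.85038631]
[482.49002002 458.79717773]
[460.9878831  434.38774558]
[453.54701355 498.05192582]
[465.07673149 433.79021262]
time_s: 10.45
tool_pos: [0.6227, -0.216, 0.1968]
tcp_rot: [-0.705, 0.707, -0.041, 0.045]
contact_force: [0.8, 0.2, 1.2]
finger_gap: 0.0601
[ 0.62222473 -0.21394259  0.1956722 ] [-0.60412001 -1.13092455 -0.3853976 ] [ 0.07135621 -0.01740359  0.00520325]
```

View pics/s8.png

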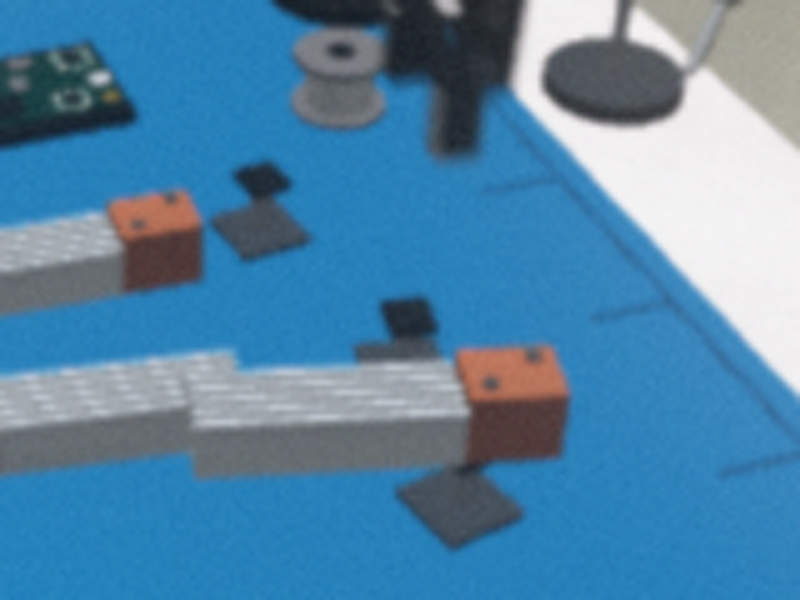

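View pics/w8.png

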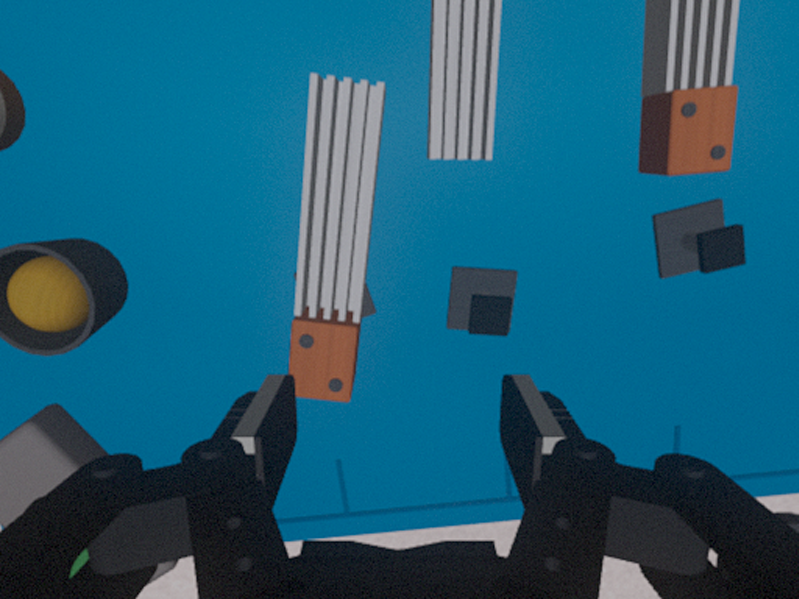

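View pics/c8.png

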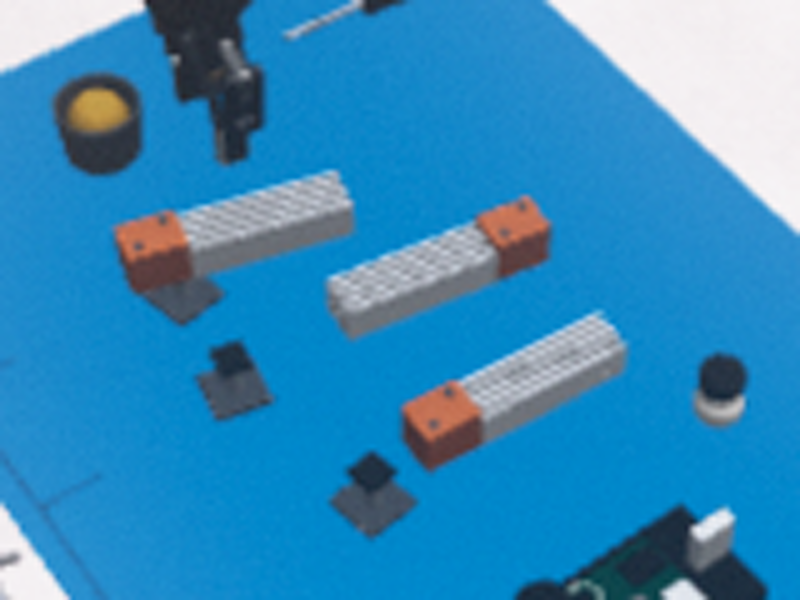

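```bash
python3 -m pendant '-30 14 -10 0 0 0 60; -60 28 -20 0 0 0 60; -95 42 -30 0 0 0 60; -130 54 -42 0 0 0 60;-164 63 -60 0 0 0 60'; python3 -m pendant '-12 0 -30 0 0 0 60; -12 0 -55 0 0 0 60; -12 0 -60 0 0 0 60;-12 0 -60 0 0 0 60'; python3 - <<'E'
from h import *
o=manip.get_obs();print(o["tool_pos"],o["tcp_rot"],R.from_quat(np.array(o["tcp_rot"])[[1,2,3,0]]).as_matrix()[:,2])
im=save("wrist","pics/w9.png",scale=1.56)
E
```

```text
time_s: 11.02
tool_pos: [0.4556, -0.1511, 0.1314]
tcp_rot: [0.706, -0.706, 0.044, -0.043]
contact_force: [-0.4, -0.6, 0.6]
finger_gap: 0.0598
time_s: 11.35
tool_pos: [0.4438, -0.1512, 0.0705]
tcp_rot: [0.707, -0.705, 0.045, -0.042]
contact_force: [0.5, -0.0, 0.5]
finger_gap: 0.0606
[ 0.4438128  -0.15116622  0.07054183] [ 0.70662466 -0.70489341  0.04525807 -0.04193535] [0.12308085 0.99239431 0.00215398]
```

View pics/w9.png

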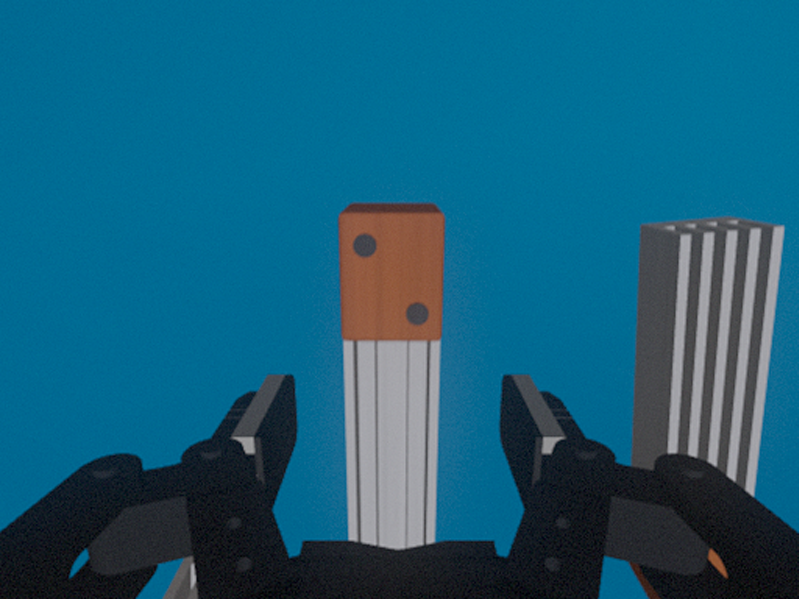

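```bash
python3 -m pendant '0 -2 -30 0 0 0 60; 0 -2 -56 0 0 0 60; 0 -2 -56 0 0 0 60; 0 -2 -56 0 0 0 30; 0 -2 -56 0 0 0 20' 80; python3 -m pendant '0 0 0 0 0 0 20; 0 0 0 0 0 0 20; 0 0 0 0 0 0 20' 80;  python3 -m pendant '0 0 4 0 0 0 20; 0 0 8 0 0 0 20; 0 0 12 0 0 0 20; 0 0 12 0 0 0 20' 80;python3 - <<'E'
from h import *
F=[];T=[]
for i in range(14):
    manip.capture("wrist");o=manip.get_obs();F.append(o["contact_force"]);T.append(o["ft_torque"])
f=np.mean(F[2:],0);t=np.mean(T[2:],0)
print(o["tool_pos"],f,t,np.std(T,0),o["finger_gap"],"dx,dy mm",-t[1]/f[2]*1000,t[0]/f[2]*1000)
E
```

```text
time_s: 11.82
tool_pos: [0.4467, -0.1543, 0.0182]
tcp_rot: [-0.705, 0.706, -0.043, 0.044]
contact_force: [-0.4, 0.8, 2.2]
finger_gap: 0.0367
time_s: 12.07
tool_pos: [0.4468, -0.1544, 0.0187]
tcp_rot: [-0.705, 0.706, -0.042, 0.044]
contact_force: [0.1, -0.1, 8.3]
finger_gap: 0.0337
time_s: 12.4
tool_pos: [0.4457, -0.1538, 0.0297]
tcp_rot: [-0.706, 0.706, -0.043, 0.044]
contact_force: [-0.3, -0.1, -3.6]
finger_gap: 0.0337
[ 0.44524474 -0.15353752  0.02871418] [ 0.33761045  0.07049796 -3.1873982 ] [0.00844345 0.00173249 0.01720757] [0.03916556 0.0245512  0.02982748] 0.034058600146983906 dx,dy mm 0.54354454664933 -2.6490087327195013
```

```bash
python3 - <<'E'
from h import *
o=dict(tool_pos=[.6222,-.2139,.1957],tcp_rot=[-.705,.707,-.041,.045]);c=cam("wrist",o)
print(atz(c,490/1.56,314/1.56,.04),atz(c,721/1.56,248/1.56,.04))
E
python3 -m pendant '0 0 25 0 0 0 20; 10 0 55 0 0 0 20; 50 -1 58 0 0 0 20; 90 -2 58 0 0 0 20;128 -3 58 0 0 0 20'; python3 -m pendant '35 0 0 0 0 0 20; 70 0 0 0 0 0 20; 81 0 0 0 0 0 20;81 0 0 0 0 0 20;81 0 0 0 0 0 20';python3 - <<'E'
from h import *
o=manip.get_obs();print(o["tool_pos"],o["finger_gap"],o["contact_force"],o["ft_torque"])
save("side","pics/s10.png",(240,170,400,290),5)
save("wrist","pics/w10.png",scale=1.56)
E
```

```text
[ 0.65230794 -0.1612231   0.04      ] [ 0.62822692 -0.02478727  0.04      ]
time_s: 13.52
tool_pos: [0.5754, -0.1569, 0.0882]
tcp_rot: [-0.705, 0.706, -0.042, 0.044]
contact_force: [-0.1, -1.1, -2.2]
finger_gap: 0.0338
time_s: 13.93
tool_pos: [0.6538, -0.1561, 0.0856]
tcp_rot: [0.706, -0.706, 0.044, -0.042]
contact_force: [0.2, -0.3, -3.7]
finger_gap: 0.0341
[ 0.65381229 -0.15611646  0.08564584] 0.03409851355646441 [ 0.19683652 -0.3162004  -3.68286364] [ 0.00839926  0.04692676 -0.00579268]
```

View pics/s10.png

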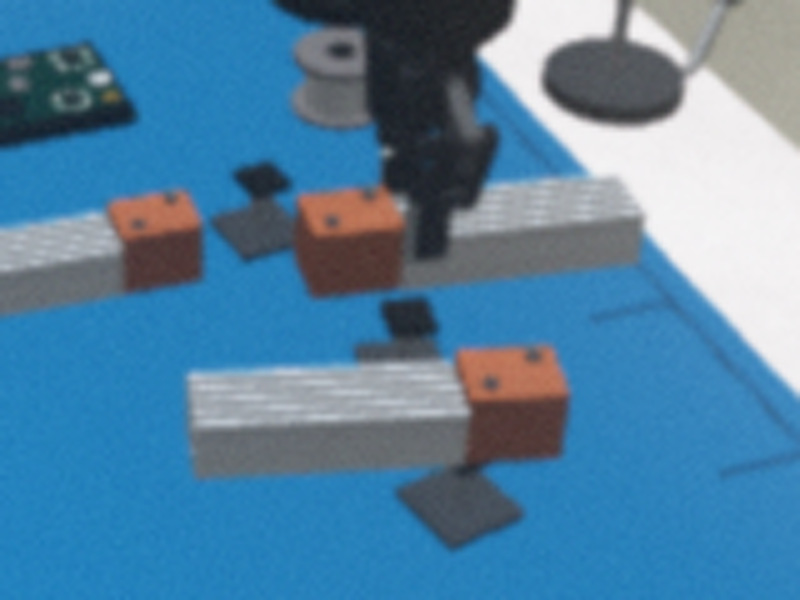

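View pics/w10.png

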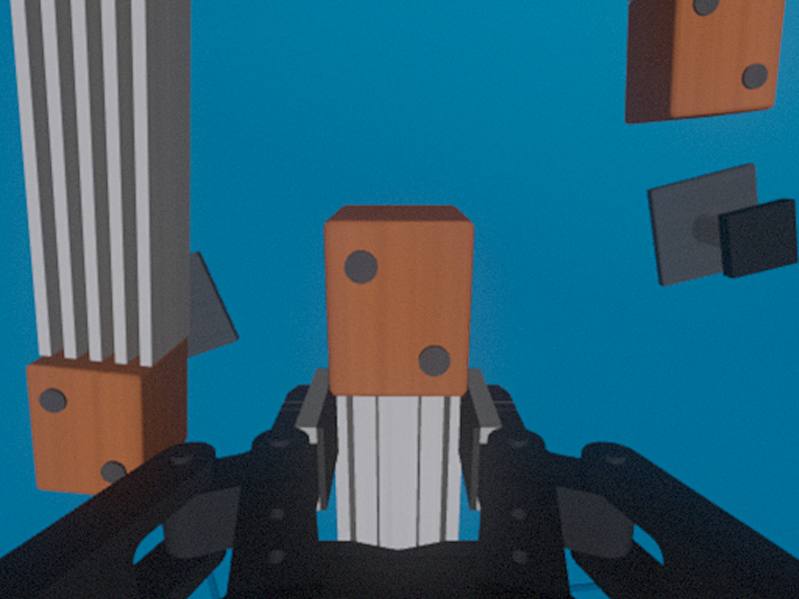

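```bash
python3 - <<'E'
from h import *
c=cam("wrist");print(atz(c,758/1.56,238/1.56,.04))
E
python3 -m pendant '0 -1 -10 0 0 0 20; 0 -2 -20 0 0 0 20;0 -2 -23 0 0 0 20;0 -2 -23 0 0 0 20'; python3 -m pendant '0 0 -1 0 0 0 20; 0 0 -2 0 0 0 20;0 0 -2 0 0 0 20'; python3 -m pendant '0 0 -1 0 0 0 20; 0 0 -2 0 0 0 20;0 0 -2 0 0 0 20'
```

```text
[ 0.62815754 -0.01933782  0.04      ]
time_s: 14.37
tool_pos: [0.6525, -0.1583, 0.0617]
tcp_rot: [0.706, -0.705, 0.045, -0.042]
contact_force: [-0.2, -0.2, -3.0]
finger_gap: 0.0338
time_s: 14.62
tool_pos: [0.6544, -0.1586, 0.0619]
tcp_rot: [-0.706, 0.706, -0.043, 0.043]
contact_force: [-0.2, 0.3, -2.9]
finger_gap: 0.0339
time_s: 14.87
tool_pos: [0.6543, -0.1585, 0.0597]
tcp_rot: [-0.706, 0.706, -0.043, 0.043]
contact_force: [-0.8, -0.5, -3.7]
finger_gap: 0.034
```

```bash
python3 -m pendant '0 0 -1 0 0 0 20; 0 0 -2 0 0 0 20;0 0 -2 0 0 0 20'
```

```text
time_s: 15.12
tool_pos: [0.6544, -0.1586, 0.0587]
tcp_rot: [-0.706, 0.706, -0.043, 0.043]
contact_force: [-1.7, 1.1, 3.5]
finger_gap: 0.0338
```

Contact. Release it.

```bash
python3 -m pendant '0 0 0 0 0 0 34; 0 0 0 0 0 0 40; 0 0 0 0 0 0 46; 0 0 0 0 0 0 50;0 0 0 0 0 0 50'; python3 -m pendant '0 0 20 0 0 0 50; 0 0 50 0 0 0 55; 0 0 85 0 0 0 60; -20 20 110 0 0 2 60;-40 40 120 0 0 4 60'
python3 - <<'E'
from h import *
save("side","pics/s11.png",(240,170,400,290),5)
save("wrist","pics/w11.png",scale=1.56)
c=cam("wrist");o=manip.get_obs();print(o["tool_pos"],o["contact_force"],o["ft_torque"])
E
```

```text
time_s: 15.53
tool_pos: [0.6544, -0.1586, 0.0577]
tcp_rot: [-0.706, 0.706, -0.043, 0.043]
contact_force: [-0.9, 0.5, 0.2]
finger_gap: 0.05
time_s: 15.95
tool_pos: [0.6166, -0.12, 0.182]
tcp_rot: [-0.706, 0.708, -0.016, 0.021]
contact_force: [0.3, -0.2, 0.9]
finger_gap: 0.0599
[ 0.61344778 -0.11625376  0.18105042] [ 0.34842667 -0.50871689  0.34838196] [-0.02009333  0.04896414 -0.04967086]
```

View pics/s11.png

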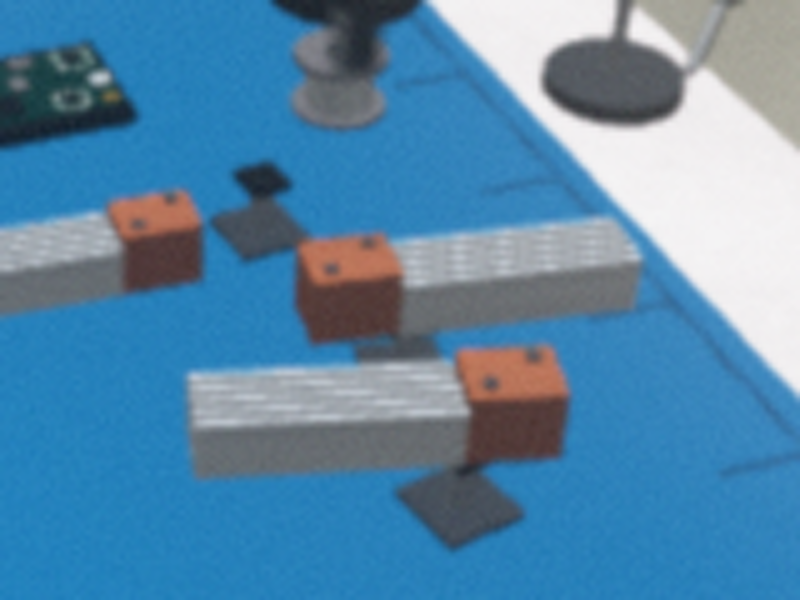

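View pics/w11.png

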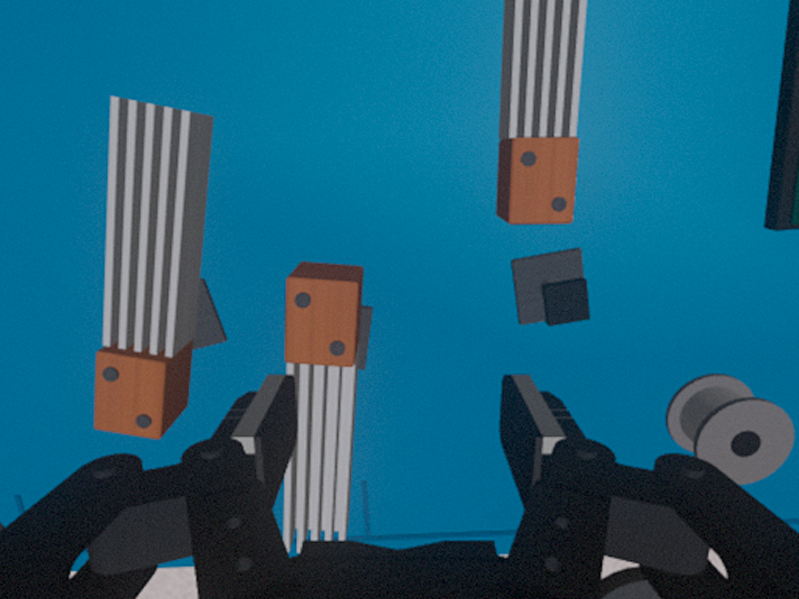

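```bash
python3 -m pendant '-18 18 -10 0 0 1 60; -38 38 -28 0 0 1.5 60; -58 58 -50 0 0 1.5 60; -78 78 -75 0 0 1.5 60;-86 84 -100 0 0 1.5 60'; python3 -m pendant '0 0 -10 0 0 0 60; 0 0 -10 0 0 0 60; 0 0 -10 0 0 0 60'; python3 - <<'E'
from h import *
o=manip.get_obs();print(o["tool_pos"],o["tcp_rot"],R.from_quat(np.array(o["tcp_rot"])[[1,2,3,0]]).as_matrix()[:,2])
im=save("wrist","pics/w12.png",scale=1.56)
E
```

```text
time_s: 16.47
tool_pos: [0.5254, -0.0321, 0.0764]
tcp_rot: [0.707, -0.707, 0.01, -0.008]
contact_force: [-0.5, 1.4, -1.0]
finger_gap: 0.06
time_s: 16.72
tool_pos: [0.5297, -0.0355, 0.0679]
tcp_rot: [-0.707, 0.707, -0.009, 0.01]
contact_force: [-0.2, -0.3, 0.1]
finger_gap: 0.0603
[ 0.52965678 -0.03546245  0.06790717] [-0.7068902   0.70719825 -0.00915492  0.0096469 ] [ 2.65875965e-02  9.99646396e-01 -4.26355983e-04]
```

View pics/w12.png

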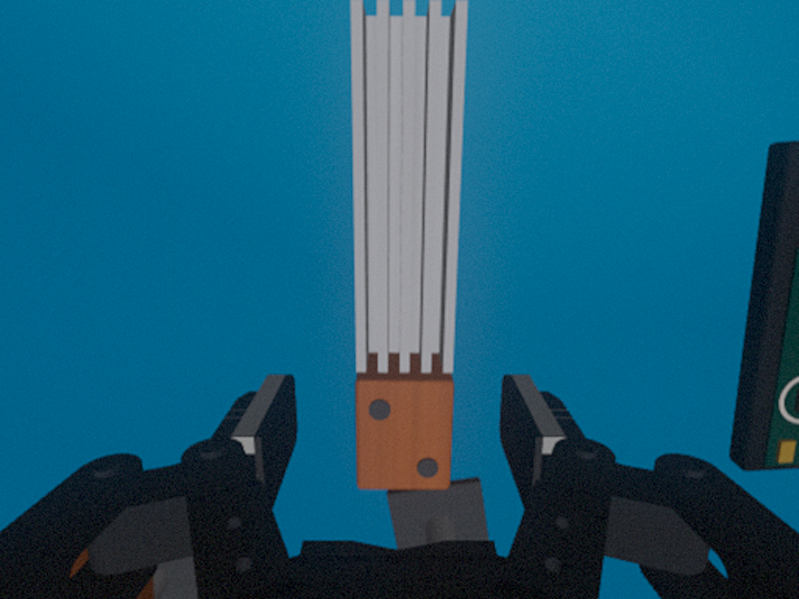

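Sink at px 406 against the jaw centre at 398, so +2.5 mm in y.

```bash
python3 -m pendant '0 2 -30 0 0 0 60; 0 2 -56 0 0 0 60; 0 2 -56 0 0 0 60; 0 2 -56 0 0 0 30; 0 2 -56 0 0 0 20' 80; python3 -m pendant '0 0 0 0 0 0 20; 0 0 0 0 0 0 20; 0 0 0 0 0 0 20' 80;  python3 -m pendant '0 0 4 0 0 0 20; 0 0 8 0 0 0 20; 0 0 12 0 0 0 20; 0 0 12 0 0 0 20' 80;python3 - <<'E'
from h import *
F=[];T=[]
for i in range(14):
    manip.capture("wrist");o=manip.get_obs();F.append(o["contact_force"]);T.append(o["ft_torque"])
f=np.mean(F[2:],0);t=np.mean(T[2:],0)
print(o["tool_pos"],f,t,np.std(T,0),o["finger_gap"],"dx,dy mm",-t[1]/f[2]*1000,t[0]/f[2]*1000)
E
```

```text
time_s: 17.18
tool_pos: [0.5301, -0.0334, 0.0134]
tcp_rot: [-0.707, 0.707, -0.009, 0.01]
contact_force: [0.2, 0.1, 0.8]
finger_gap: 0.0366
time_s: 17.43
tool_pos: [0.5302, -0.0333, 0.0139]
tcp_rot: [-0.707, 0.708, -0.008, 0.011]
contact_force: [-0.1, -0.3, 7.1]
finger_gap: 0.0341
time_s: 17.77
tool_pos: [0.5287, -0.0326, 0.0247]
tcp_rot: [-0.707, 0.707, -0.009, 0.01]
contact_force: [0.3, 0.4, -2.6]
finger_gap: 0.0349
[ 0.52827621 -0.03255287  0.02373988] [-0.24840393 -0.06426787 -2.48484325] [-0.00185661 -0.04134239  0.00646121] [0.03201439 0.03362207 0.02347232] 0.0342454001358542 dx,dy mm -16.637825863930388 0.7471756016517548
```

```bash
python3 -m pendant '0 0 -6 0 0 0 20; 0 0 -10 0 0 0 20; 0 0 -10 0 0 0 50; -8 0 -10 0 0 0 50; -17 0.5 -10 0 0 0 50' 80; python3 -m pendant '0 0 0 0 0 0 20; 0 0 0 0 0 0 20; 0 0 0 0 0 0 20; 0 0 0 0 0 0 20' 80;  python3 -m pendant '0 0 4 0 0 0 20; 0 0 8 0 0 0 20; 0 0 12 0 0 0 20; 0 0 12 0 0 0 20' 80;python3 - <<'E'
from h import *
F=[];T=[]
for i in range(22):
    manip.capture("wrist");o=manip.get_obs();F.append(o["contact_force"]);T.append(o["ft_torque"])
f=np.mean(F[2:],0);t=np.mean(T[2:],0)
print(o["tool_pos"],f,t,np.std(T,0),o["finger_gap"],"dx,dy mm",-t[1]/f[2]*1000,t[0]/f[2]*1000)
E
```

```text
time_s: 18.88
tool_pos: [0.511, -0.0321, 0.0136]
tcp_rot: [-0.707, 0.707, -0.009, 0.009]
contact_force: [-0.8, 1.3, -0.2]
finger_gap: 0.0497
time_s: 19.22
tool_pos: [0.5109, -0.032, 0.0138]
tcp_rot: [0.707, -0.707, 0.01, -0.009]
contact_force: [-3.2, 0.1, 1.7]
finger_gap: 0.0342
time_s: 19.55
tool_pos: [0.5121, -0.0323, 0.0267]
tcp_rot: [-0.707, 0.707, -0.009, 0.01]
contact_force: [0.5, -0.2, -2.9]
finger_gap: 0.0341
[ 0.51127176 -0.03205499  0.02577787] [-0.08920378  0.03446338 -2.39985707] [ 0.00012152  0.00927316 -0.00808614] [0.02605623 0.03212912 0.03341036] 0.034286184301582964 dx,dy mm 3.864044709200951 -0.05063558932576339
```

```bash
python3 -m pendant '0 0 30 0 0 0 20; 10 2 55 0 0 0 20; 45 6 55 0 0 0 20; 80 10 55 0 0 0 20;115 13.5 55 0 0 0 20'; python3 -m pendant '0 0 0 0 0 0 20; 0 0 -10 0 0 0 20; 0 0 -20 0 0 0 20;0 0 -20 0 0 0 20';python3 - <<'E'
from h import *
o=manip.get_obs();print(o["tool_pos"],o["finger_gap"],o["contact_force"],o["ft_torque"])
save("side","pics/s13.png",(240,150,400,270),5)
E
```

```text
time_s: 21.07
tool_pos: [0.6278, -0.0184, 0.0819]
tcp_rot: [-0.707, 0.707, -0.009, 0.01]
contact_force: [-0.1, -0.4, -2.1]
finger_gap: 0.0342
time_s: 21.4
tool_pos: [0.6227, -0.0181, 0.0573]
tcp_rot: [0.707, -0.707, 0.012, -0.007]
contact_force: [-1.3, 0.4, -3.2]
finger_gap: 0.0342
[ 0.62274362 -0.01805655  0.05726545] 0.034152161707330805 [-1.30068469  0.40809177 -3.15786636] [-0.02794995  0.01875987  0.0318341 ]
```

View pics/s13.png

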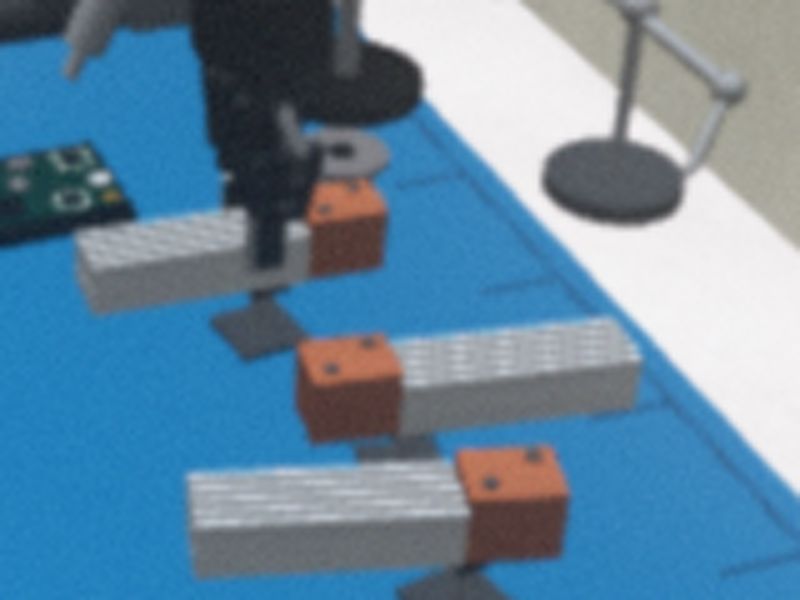

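```bash
python3 -m pendant '1 0 0 0 0 0 20; 1 0 0 0 0 0 20; 1 0 -1 0 0 0 20; 1 0 -2 0 0 0 20;1 0 -2 0 0 0 20'; python3 -m pendant '0 0 -1 0 0 0 20; 0 0 -2 0 0 0 20;0 0 -2 0 0 0 20'
```

```text
time_s: 21.87
tool_pos: [0.6272, -0.0186, 0.059]
tcp_rot: [-0.707, 0.707, -0.009, 0.009]
contact_force: [-0.2, 0.4, -2.6]
finger_gap: 0.0346
time_s: 22.12
tool_pos: [0.6271, -0.0185, 0.0566]
tcp_rot: [0.707, -0.707, 0.009, -0.009]
contact_force: [-0.8, -0.8, -2.3]
finger_gap: 0.0345
```

```bash
python3 -m pendant '0 0 -1 0 0 0 20; 0 0 -2 0 0 0 20;0 0 -2 0 0 0 20'; python3 -m pendant '0 0 -1 0 0 0 20; 0 0 -2 0 0 0 20;0 0 -2 0 0 0 20'
```

```text
time_s: 22.37
tool_pos: [0.6271, -0.0185, 0.0545]
tcp_rot: [0.707, -0.707, 0.009, -0.009]
contact_force: [-0.4, 0.0, -2.8]
finger_gap: 0.0347
time_s: 22.62
tool_pos: [0.6274, -0.0186, 0.0538]
tcp_rot: [-0.707, 0.707, -0.009, 0.009]
contact_force: [-1.7, 0.2, 3.2]
finger_gap: 0.034
```

```bash
python3 -m pendant '0 0 0 0 0 0 34; 0 0 0 0 0 0 38; 0 0 0 0 0 0 44; 0 0 0 0 0 0 50;0 0 0 0 0 0 50'; python3 -m pendant '0 0 20 0 0 0 50; 0 0 50 0 0 0 55; 0 0 85 0 0 0 60; -30 20 115 0 0 0 60;-60 40 150 0 0 0 60'; python3 -m pendant '-35 20 0 0 0 0 60; -70 40 10 0 0 0 60; -70 40 10 0 0 0 60;-70 40 10 0 0 0 60'
python3 - <<'E'
from h import *
save("side","pics/s14.png",(240,150,400,270),5)
o=manip.get_obs();print(o["tool_pos"],o["tcp_rot"],o["time_s"])
im=save("wrist","pics/w14.png",scale=1.56)
cv2.imwrite("pics/w14raw.png",im[:,:,::-1]);np.save("w14.npy",np.r_[o["tool_pos"],o["tcp_rot"]])
save("scene","pics/c14.png",(150,130,350,330),4)
E
```

```text
time_s: 23.03
tool_pos: [0.6274, -0.0186, 0.0527]
tcp_rot: [-0.707, 0.707, -0.009, 0.009]
contact_force: [0.1, -0.5, 0.9]
finger_gap: 0.0497
time_s: 23.45
tool_pos: [0.5757, 0.0155, 0.1941]
tcp_rot: [-0.707, 0.707, -0.01, 0.01]
contact_force: [-0.4, 0.2, 0.7]
finger_gap: 0.06
time_s: 23.78
tool_pos: [0.5045, 0.057, 0.2044]
tcp_rot: [-0.707, 0.707, -0.008, 0.009]
contact_force: [0.4, -0.3, 0.1]
finger_gap: 0.0601
[0.50579177 0.05617481 0.20396877] [-0.70690023  0.70720115 -0.00809675  0.00964562] 23.8333
```

View pics/s14.png

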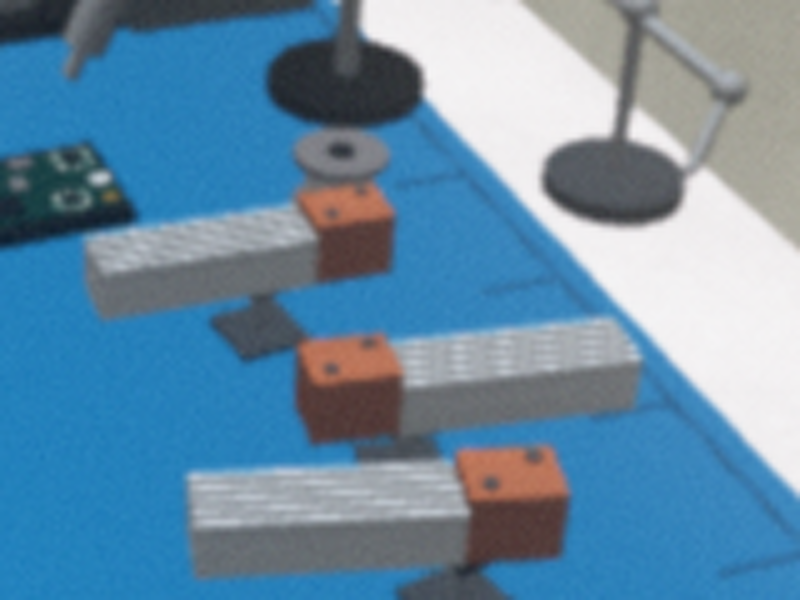

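View pics/w14.png

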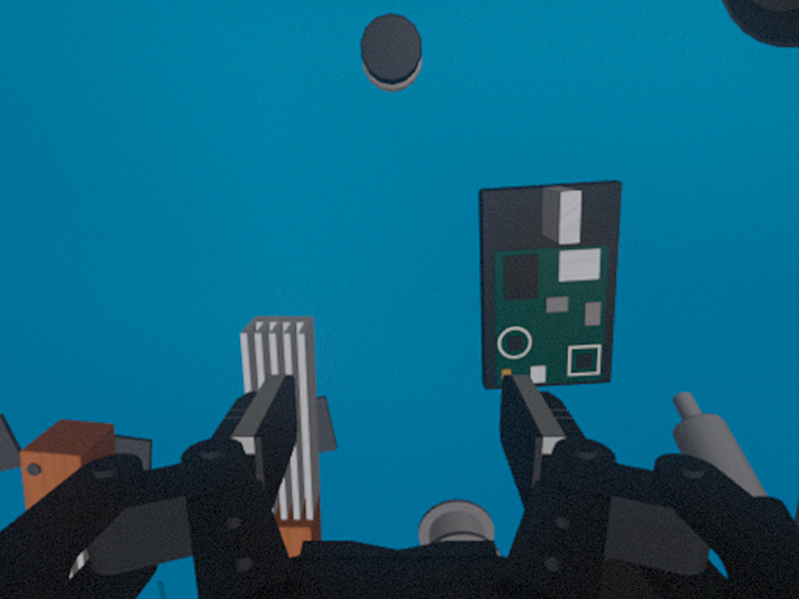

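View pics/c14.png

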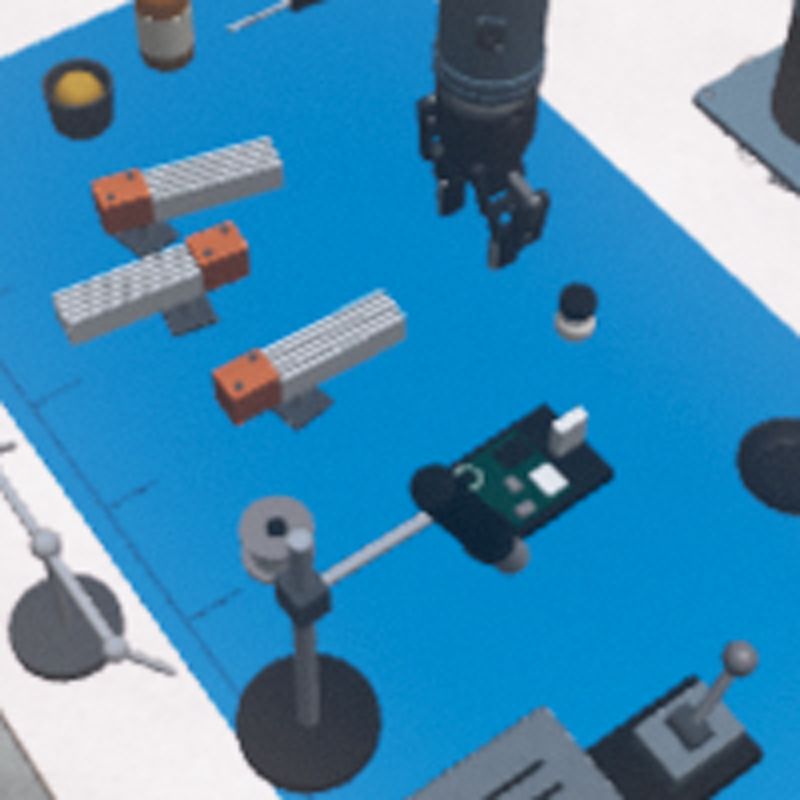

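```bash
python3 - <<'E'
from h import *
w=np.load("w14.npy");c=cam("wrist",dict(tool_pos=w[:3],tcp_rot=w[3:]))
f=lambda u,v,z:atz(c,u/1.56,v/1.56,z)
r=f(515,343,.016);s=f(584,361,.016);fi=f(570,217,.05);print(r,s,fi,"noz",f(685,397,.045))
d=s-r;print(np.linalg.norm(d),np.degrees(np.arctan2(d[1],d[0])-np.arctan2(48,16)))
w1=np.load("w1.npy");c1=cam("wrist",dict(tool_pos=w1[:3],tcp_rot=w1[3:]))
print("fin top tri",tri((c,570/1.56,217/1.56),(c1,349/5+400,122/5+110)),"ring",tri((c,515/1.56,343/1.56),(c1,142/5+400,427/5+110)))
im=cv2.imread("pics/w14raw.png");cv2.imwrite("pics/w14c.png",cv2.resize(im[100:300,300:500],None,fx=3,fy=3,interpolation=cv2.INTER_CUBIC))
E
```

```text
[0.5616881  0.13523955 0.016     ] [0.57611621 0.18329283 0.016     ] [0.47269843 0.15575805 0.05      ] noz [0.59028943 0.23906997 0.045     ]
0.05017258009354098 1.722443196469769
fin top tri (array([0.47253531, 0.15496714, 0.05246415]), array([0.2, 0.2])) ring (array([0.56174069, 0.13529494, 0.01563958]), array([0.1, 0.1]))
```

View pics/w14c.png

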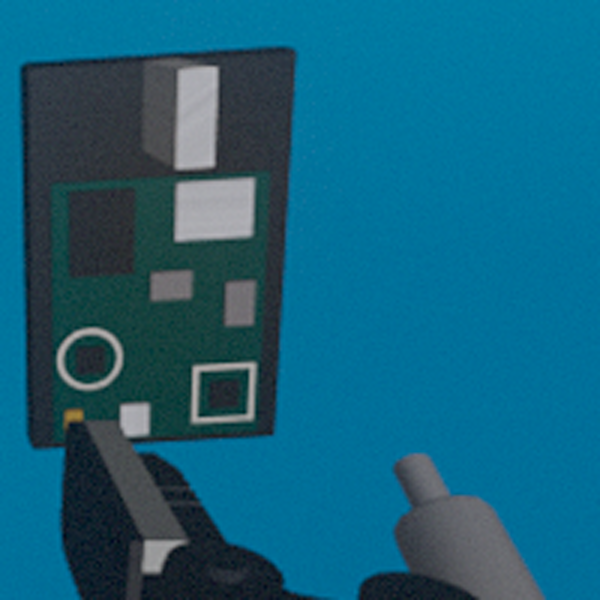

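```bash
python3 - <<'E'
from h import *
save("scene","pics/c15.png",(240,230,300,290),10)
save("side","pics/s15.png",(230,130,290,190),10)
E
```

```text
(no output)
```

View pics/c15.png

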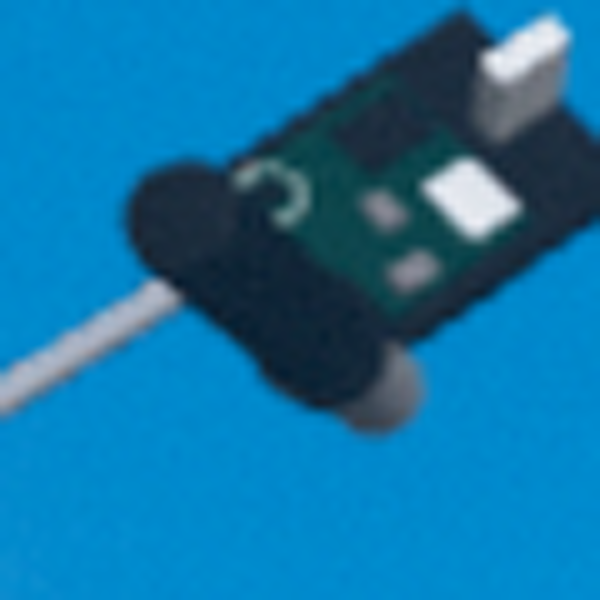

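View pics/s15.png

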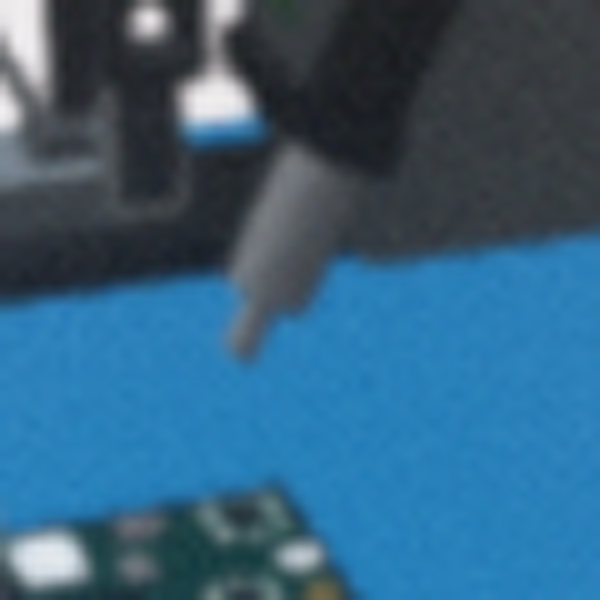

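```bash
python3 - <<'E'
from m1 import *
w=np.load("w14.npy");c=cam("wrist",dict(tool_pos=w[:3],tcp_rot=w[3:]))
for q in ((437,253.3),(436.5,252.5)):
    print(tri((sd,254,165.5),(c,*q)),atz(c,*q,.045))
# side bias check with ring chip: known ring pos
print("ring proj side",proj(sd,(.5617,.1353,.016)),proj(sd,(.576,.1833,.016)))
E
```

```text
(array([0.59368085, 0.24180284, 0.03675688]), array([0.5, 0.5])) [0.5889242 0.2367954 0.045    ]
(array([0.59314087, 0.2411873 , 0.03691407]), array([0.9, 0.9])) [0.58802944 0.23618245 0.045     ]
ring proj side [253.70678252 188.20321909] [253.80424296 180.14803266]
```

```bash
python3 -m pendant '-7 20 -20 0 0 1 45; -14 45 -45 0 0 2 45; -22 70 -70 0 0 3.2 45; -30 90 -100 0 0 3.2 45;-33 100 -124 0 0 3.2 45'; python3 -m pendant '0 0 0 0 0 0 45; 0 0 0 0 0 0 45; 0 0 0 0 0 0 45'; python3 - <<'E'
from h import *
o=manip.get_obs();print(o["tool_pos"],R.from_quat(np.array(o["tcp_rot"])[[1,2,3,0]]).as_matrix()[:,2])
im=save("wrist","pics/w16.png",scale=1.56)
E
```

```text
time_s: 24.45
tool_pos: [0.4713, 0.1573, 0.0768]
tcp_rot: [0.707, -0.707, -0.01, 0.011]
contact_force: [-0.1, 0.4, 0.5]
finger_gap: 0.0452
time_s: 24.7
tool_pos: [0.4742, 0.1553, 0.0799]
tcp_rot: [-0.707, 0.707, 0.011, -0.01]
contact_force: [0.4, 0.3, 0.2]
finger_gap: 0.045
[0.4742146  0.1553116  0.07992078] [-2.92510887e-02  9.99572061e-01 -2.63619324e-04]
```

View pics/w16.png

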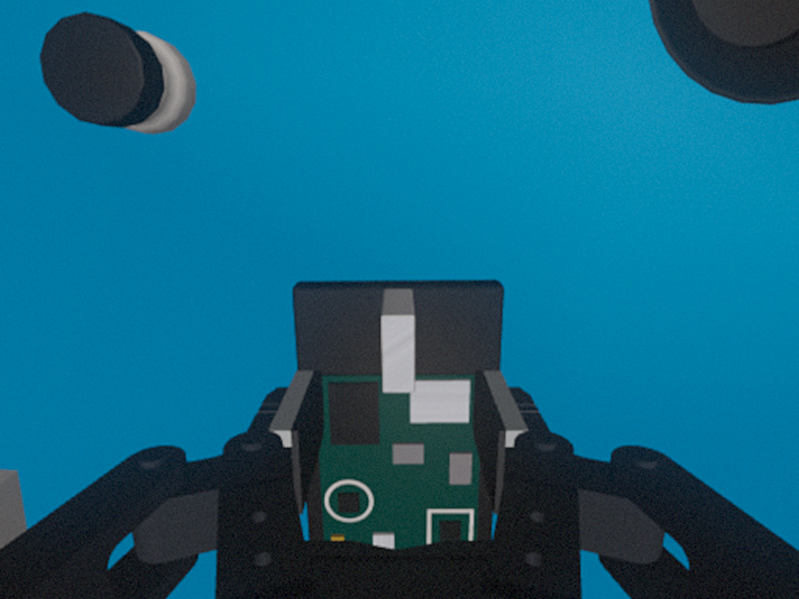

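```bash
python3 -m pendant '-1 0 -30 0 0 0 45; -1 0 -59 0 0 0 45; -1 0 -59 0 0 0 45; -1 0 -59 0 0 0 25;-1 0 -59 0 0 0 8' 60; python3 -m pendant '0 0 0 0 0 0 5; 0 0 0 0 0 0 5; 0 0 0 0 0 0 5;0 0 0 0 0 0 5' 60;  python3 - <<'E'
from h import *
F=[]
for i in range(6):
    manip.capture("wrist");o=manip.get_obs();F.append(o["contact_force"])
print(np.mean(F,0),o["tool_pos"],o["finger_gap"],R.from_quat(np.array(o["tcp_rot"])[[1,2,3,0]]).as_matrix()[:,2])
im=save("wrist","pics/w17.png",scale=1.56)
E
```

```text
time_s: 25.17
tool_pos: [0.4733, 0.1556, 0.022]
tcp_rot: [0.707, -0.707, -0.011, 0.009]
contact_force: [0.6, 0.2, -0.0]
finger_gap: 0.0217
time_s: 25.5
tool_pos: [0.4736, 0.1558, 0.0224]
tcp_rot: [-0.707, 0.707, 0.012, -0.009]
contact_force: [-0.7, -1.1, 6.6]
finger_gap: 0.0109
[ 0.19846095 -1.88599056  6.79112773] [0.47359924 0.15584016 0.02243981] 0.010882719205366966 [-2.98542453e-02  9.99554252e-01 -1.46148683e-04]
```

View pics/w17.png

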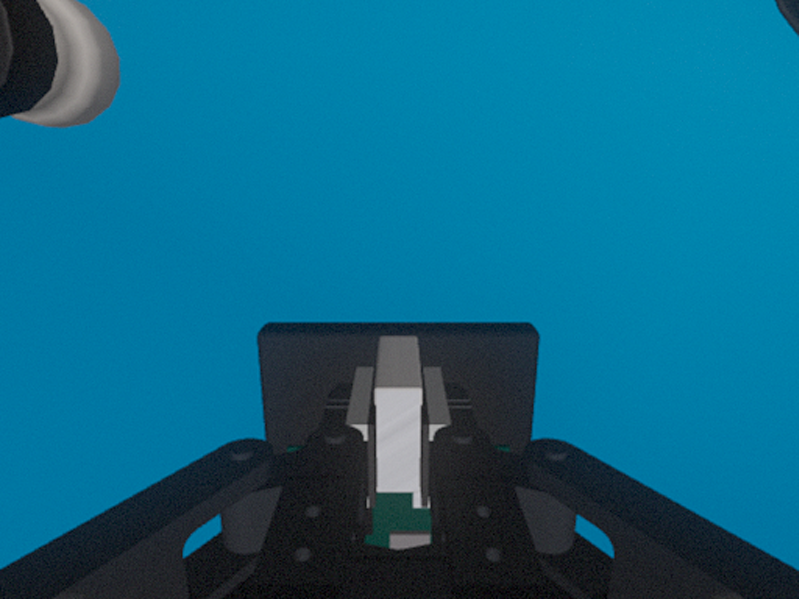

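```bash
python3 -m pendant '2 7 0 0 0 0 5; 5 17 0 0 0 0 5; 8 28 0 0 0 0 5; 11 39 0 0 0 0 5;14 50 0 0 0 0 5'; python3 -m pendant '3 11 0 0 0 0 5; 6 22 0 0 0 0 5; 9 33 0 0 0 0 5;12 44 0 0 0 0 5;14 51 0 0 0 0 5';python3 -m pendant '0 0 0 0 0 0 5; 0 0 0 0 0 0 5; 0 0 0 0 0 0 5'; python3 - <<'E'
from h import *
o=manip.get_obs();print(o["contact_force"],o["tool_pos"],o["finger_gap"],R.from_quat(np.array(o["tcp_rot"])[[1,2,3,0]]).as_matrix()[:,2])
im=save("wrist","pics/w18.png",scale=1.56)
save("side","pics/s18.png",(200,110,300,200),8)
E
```

```text
time_s: 26.27
tool_pos: [0.4871, 0.2057, 0.0225]
tcp_rot: [-0.707, 0.707, 0.012, -0.009]
contact_force: [-0.8, -5.6, 8.2]
finger_gap: 0.0108
time_s: 26.68
tool_pos: [0.501, 0.2573, 0.0225]
tcp_rot: [-0.707, 0.707, 0.012, -0.009]
contact_force: [-1.0, -5.8, 8.1]
finger_gap: 0.0111
time_s: 26.93
tool_pos: [0.5014, 0.2585, 0.0225]
tcp_rot: [0.708, -0.706, -0.012, 0.009]
contact_force: [0.5, 5.3, 5.7]
finger_gap: 0.0108
[0.54601313 5.25549435 5.6879847 ] [0.50142125 0.25845957 0.022482  ] 0.01080483173853295 [-0.02996249  0.99954802  0.00244909]
```

View pics/s18.png

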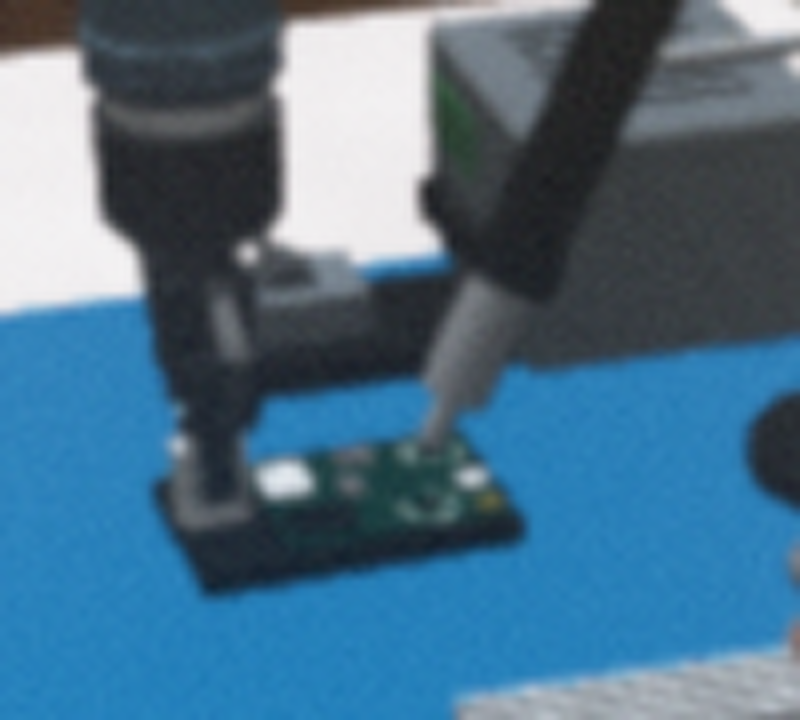

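View pics/w18.png

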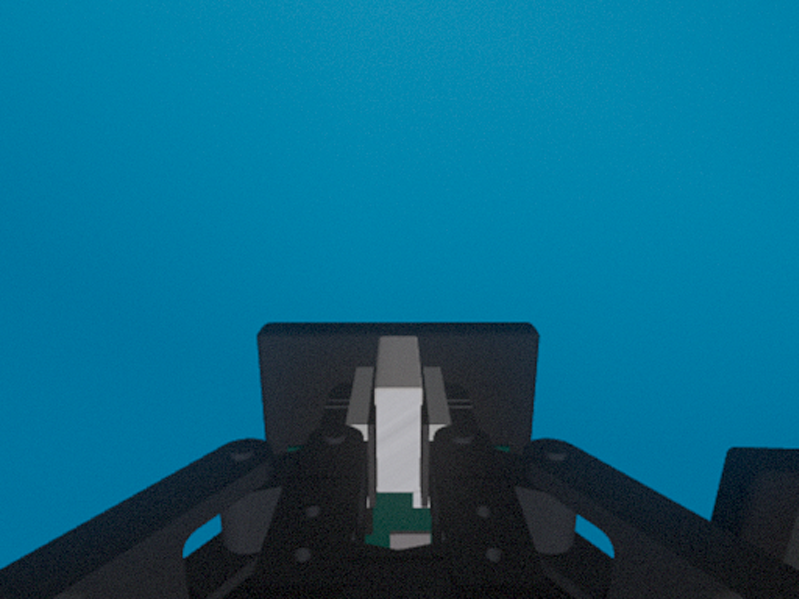

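```bash
python3 - <<'E'
from m1 import *
p=np.array([.590,.237]);
a=proj(sd,[*p,.045]);b=proj(sd,[*p,.016]);print(a,b,a-b,"observed",np.array([253.9-253.75,165.9-172.9]))
for d in ((.005,0),(0,.005)): print(d,proj(sd,[p[0]+d[0],p[1]+d[1],.016])-b)
E
python3 -m pendant '0 0 0 0 0 0 20; 0 0 0 0 0 0 45; 0 0 20 0 0 0 45; -20 -10 50 0 0 0 45; -40 -20 80 0 0 0 45'; python3 -m pendant '-25 0 30 0 0 0 45;-40 0 60 0 0 0 45;-40 0 60 0 0 0 45;-40 0 60 0 0 0 45'
python3 - <<'E'
from h import *
o=manip.get_obs();print(o["tool_pos"],o["time_s"]);np.save("w19.npy",np.r_[o["tool_pos"],o["tcp_rot"]])
im=save("wrist","pics/w19.png",scale=1.56)
cv2.imwrite("pics/w19c.png",cv2.resize(im[180:340,180:420,::-1],None,fx=3.3,fy=3.3,interpolation=cv2.INTER_CUBIC))
save("side","pics/s19.png",(230,140,290,200),10)
E
```

```text
[253.17441428 164.19108234] [253.33460044 171.84444038] [-0.16018616 -7.65335804] observed [ 0.15 -7.  ]
(0.005, 0) [ 1.42849366 -0.22245839]
(0, 0.005) [-0.41364621 -0.68520243]
time_s: 27.45
tool_pos: [0.4588, 0.2363, 0.1001]
tcp_rot: [-0.707, 0.707, 0.01, -0.011]
contact_force: [-0.3, -0.6, 0.6]
finger_gap: 0.0451
time_s: 27.78
tool_pos: [0.4199, 0.237, 0.1624]
tcp_rot: [0.707, -0.707, -0.012, 0.009]
contact_force: [0.6, 0.2, -0.7]
finger_gap: 0.0452
[0.41993959 0.23703901 0.16237135] 27.7833
```

View pics/w19.png

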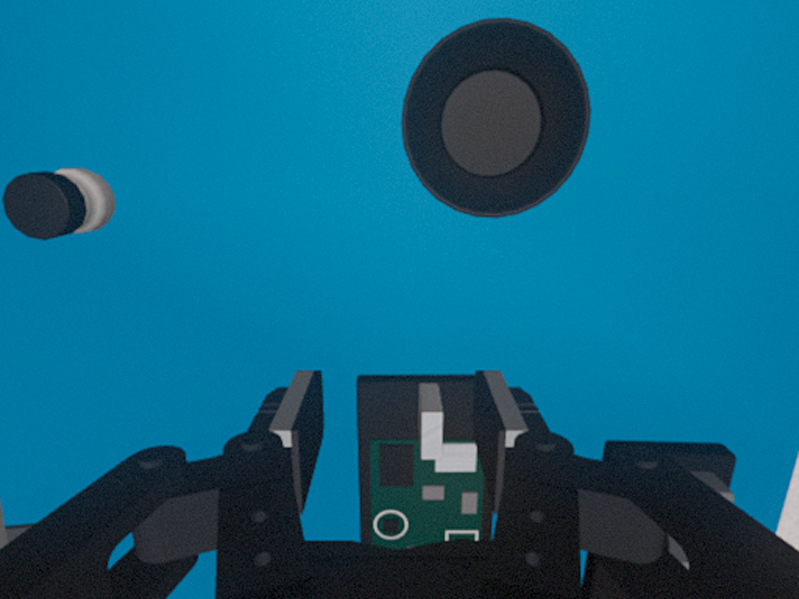

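View pics/w19c.png

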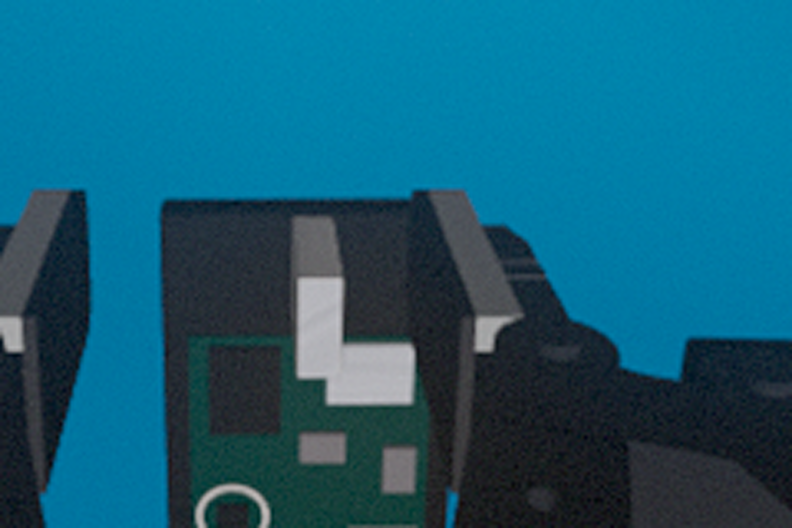

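View pics/s19.png

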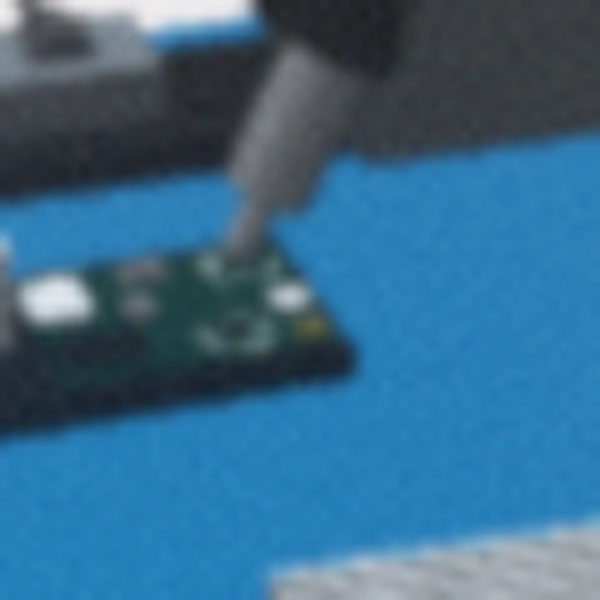

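```bash
python3 -m pendant '10 35 15 0 0 0 50; 25 70 30 0 0 0 50; 45 105 45 0 0 0 50; 70 135 55 0 0 0 50; 95 160 60 0 0 0 50'; python3 -m pendant '20 15 0 0 0 0 50;24 20 0 0 0 0 50;24 20 0 0 0 0 50;24 20 0 0 0 0 50'
python3 - <<'E'
from h import *
o=manip.get_obs();print(o["tool_pos"],o["time_s"]);np.save("w20.npy",np.r_[o["tool_pos"],o["tcp_rot"]])
im=save("wrist","pics/w20.png",scale=1.56);cv2.imwrite("pics/w20raw.png",im[:,:,::-1])
E
```

```text
time_s: 28.3
tool_pos: [0.5156, 0.3993, 0.2199]
tcp_rot: [0.707, -0.707, -0.011, 0.011]
contact_force: [0.3, 0.2, 0.6]
finger_gap: 0.0498
time_s: 28.63
tool_pos: [0.5378, 0.416, 0.2177]
tcp_rot: [-0.706, 0.708, 0.009, -0.012]
contact_force: [0.2, 0.4, -0.3]
finger_gap: 0.05
[0.53775096 0.41604254 0.21766989] 28.6333
```

View pics/w20.png

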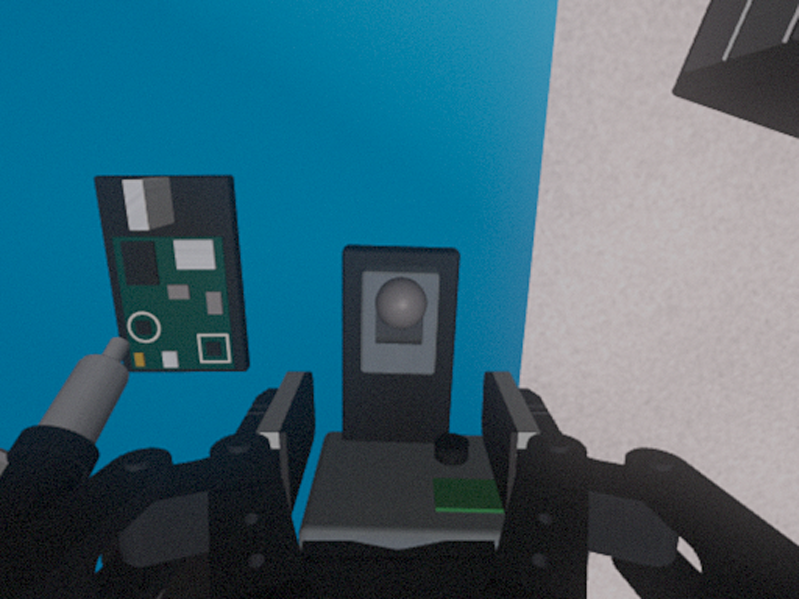

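```bash
python3 - <<'E'
from m1 import *
im=cv2.imread("pics/w20raw.png");cv2.imwrite("pics/w20c.png",cv2.resize(im[180:260,50:170],None,fx=6.5,fy=6.5,interpolation=cv2.INTER_CUBIC))
w=np.load("w20.npy");c=cam("wrist",dict(tool_pos=w[:3],tcp_rot=w[3:]))
f=lambda u,v,z:atz(c,u/1.56,v/1.56,z)
print("ball",f(401,302,.112),"ring",f(144,327,.016),"sq",f(214,348,.016),"noz",f(119,345,.045))
E
```

```text
ball [0.5379609  0.41794132 0.112     ] ring [0.58886172 0.23888866 0.016     ] sq [0.60317055 0.28712426 0.016     ] noz [0.59155551 0.23608934 0.045     ]
```

View pics/w20c.png

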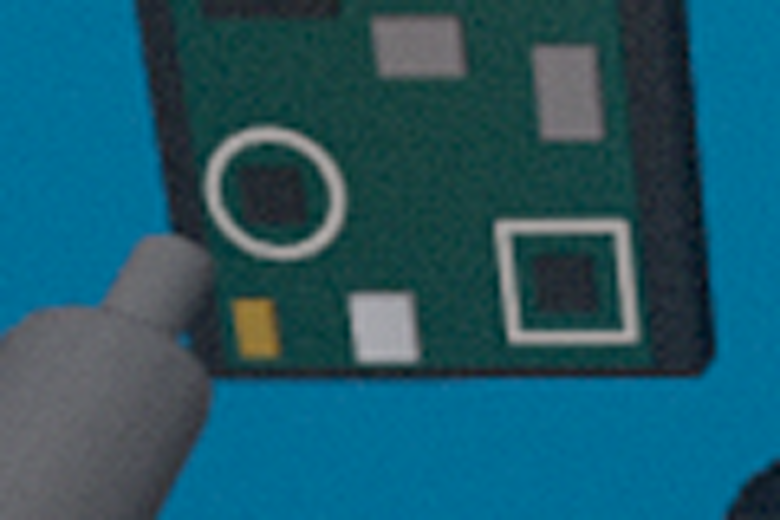

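```bash
python3 - <<'E'
from m1 import *
w=np.load("w14.npy");a=cam("wrist",dict(tool_pos=w[:3],tcp_rot=w[3:]))
w=np.load("w20.npy");b=cam("wrist",dict(tool_pos=w[:3],tcp_rot=w[3:]))
A=(a,437,255);B=(b,75.8,219.5);S=(sd,253.2,164.4)
print(tri(A,B),atz(*A,.045),atz(*B,.045)); print(tri(A,B,S))
r=atz(b,50+273/6.5,180+194/6.5,.016);s=atz(b,50+567/6.5,180+282/6.5,.016);print("ring",r,"sq",s,np.linalg.norm(r-s))
print(b[2])
E
```

```text
(array([0.589776  , 0.2363184 , 0.04613951]), array([0.4, 0.4])) [0.59082829 0.23705129 0.045     ] [0.58977652 0.2358107  0.045     ]
(array([0.58995873, 0.23617058, 0.04527841]), array([0.8, 0.4, 0.6]))
ring [0.5891401  0.23852241 0.016     ] sq [0.60353438 0.28715659 0.016     ] 0.05071960504045699
[0.46759542 0.41472401 0.36070986]
```

```bash
python3 -m pendant '0 2 -35 0 0 0 50; 0 2 -70 0 0 0 50; 0 2 -105 0 0 0 50; 0 2 -124 0 0 0 50; 0 2 -124 0 0 0 50' 20; python3 -m pendant '0 0 0 0 0 0 30;0 0 0 0 0 0 20;0 0 0 0 0 0 20;0 0 0 0 0 0 20;0 0 0 0 0 0 20' 20
python3 - <<'E'
from h import *
o=manip.get_obs();print(o["tool_pos"],o["time_s"],o["finger_gap"],o["contact_force"])
im=save("wrist","pics/w21.png",scale=1.56)
E
```

```text
time_s: 29.1
tool_pos: [0.5343, 0.4159, 0.0907]
tcp_rot: [-0.705, 0.709, 0.007, -0.014]
contact_force: [-0.4, -0.4, -0.7]
finger_gap: 0.0498
time_s: 29.52
tool_pos: [0.5394, 0.4175, 0.0987]
tcp_rot: [-0.707, 0.707, 0.011, -0.01]
contact_force: [-1.2, -6.2, -0.3]
finger_gap: 0.0244
[0.53938489 0.41754742 0.09867194] 29.5167 0.024375065434438657 [-1.21282316 -6.16870598 -0.34175481]
```

View pics/w21.png

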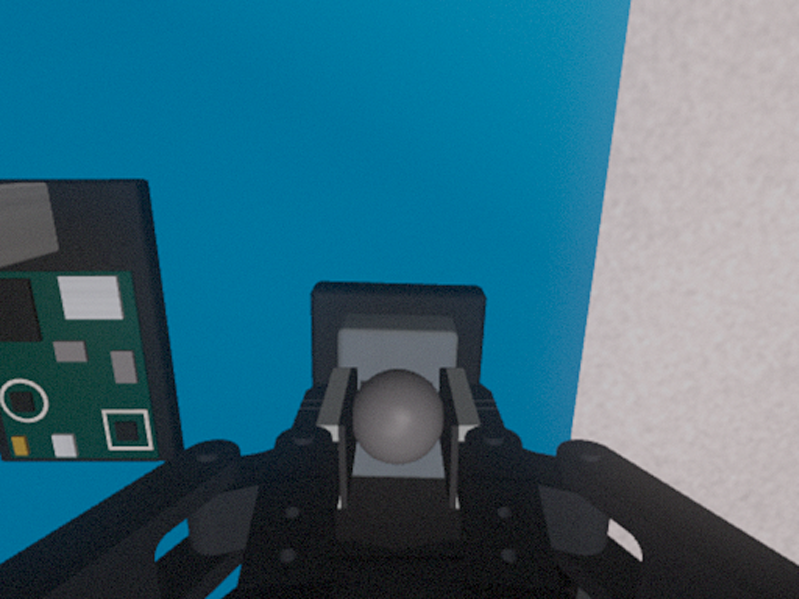

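```bash
python3 -m pendant '15 -1 6 0 0 0 20; 30 -1 9 0 0 0 20; 46 -1 9 0 0 0 20; 62 -1 6 0 0 0 20; 77 -1 0 0 0 0 20' 20; python3 -m pendant '3 0 -2 0 0 0 20;4 0 -2 0 0 0 20;4 0 -2 0 0 0 20'
python3 - <<'E'
from h import *
o=manip.get_obs();print(o["tool_pos"],o["time_s"],o["finger_gap"],o["contact_force"])
im=save("wrist","pics/w22.png",scale=1.56)
save("side","pics/s22.png",(190,90,300,180),7)
E
```

```text
time_s: 29.98
tool_pos: [0.6169, 0.4176, 0.0996]
tcp_rot: [0.707, -0.707, -0.011, 0.009]
contact_force: [-2.6, -2.2, -2.7]
finger_gap: 0.0243
time_s: 30.23
tool_pos: [0.6214, 0.4177, 0.0969]
tcp_rot: [0.707, -0.707, -0.012, 0.009]
contact_force: [3.4, -2.7, 2.5]
finger_gap: 0.024
[0.62142569 0.41770701 0.09694176] 30.2333 0.02395151948935375 [ 3.37911223 -2.65834409  2.53863419]
```

View pics/w22.png

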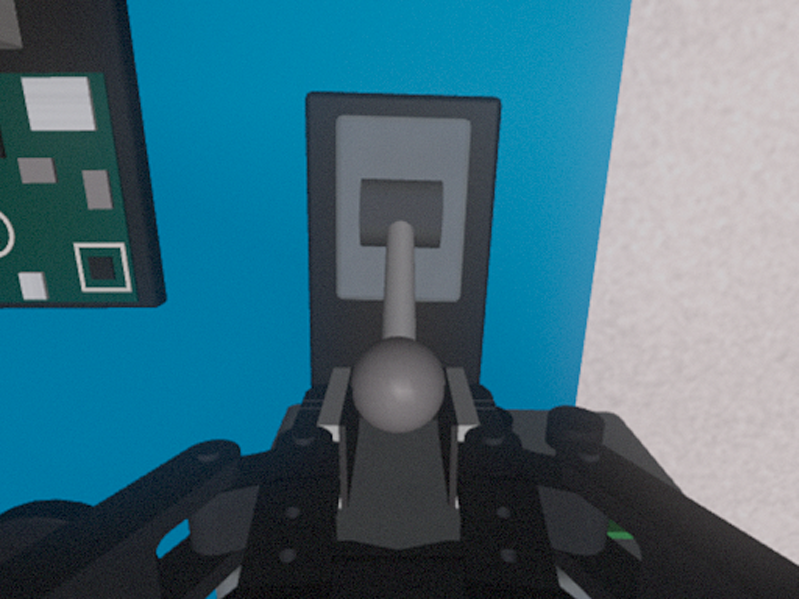

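View pics/s22.png

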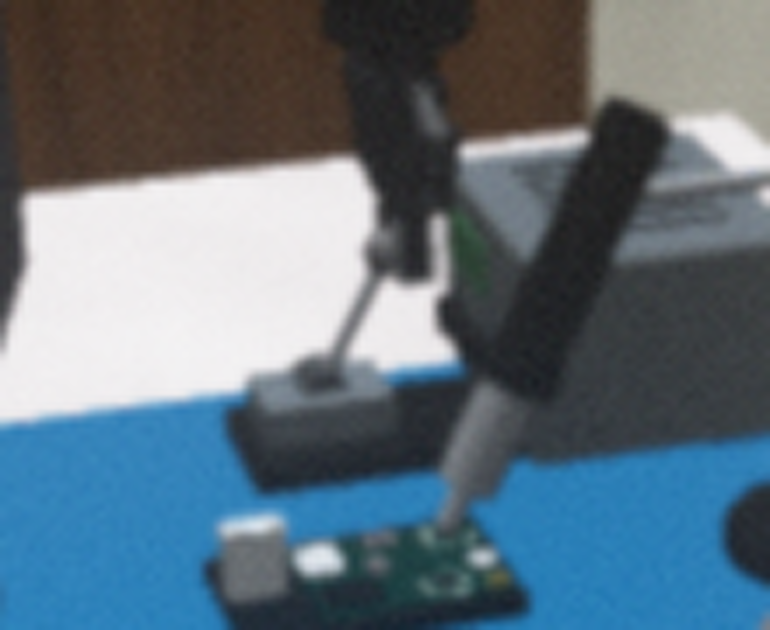

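```bash
python3 - <<'E'
from m1 import *
for th in (0,.8,.9,1.0,1.1):
    p=[.5775+.08*np.sin(th-.5),.418,.04+.08*np.cos(th-.5)]
    print(th,np.round((proj(sd,p)-[190,90])*7),np.round(proj(cam("wrist"),p)*1.56),p)
E
```

```text
0 [246. 263.] [407. 103.] [np.float64(0.5391459569116638), 0.418, np.float64(0.11020660495122983)]
0.8 [363. 237.] [399. 359.] [np.float64(0.6011416165329072), 0.418, np.float64(0.11642691913004849)]
0.9 [377. 240.] [398. 381.] [np.float64(0.6086534673846921), 0.418, np.float64(0.11368487952023082)]
1.0 [391. 245.] [398. 400.] [np.float64(0.6158540430883362), 0.418, np.float64(0.11020660495122983)]
1.1 [403. 251.] [397. 414.] [np.float64(0.6226713978716029), 0.418, np.float64(0.10602684919277425)]
```

```bash
python3 -m pendant '0 0 0 0 0 0 20;3 0 -1 0 0 0 20;6 0 -2 0 0 0 20;9 0 -4 0 0 0 20;9 0 -4 0 0 0 20' 45
python3 - <<'E'
from h import *
o=manip.get_obs();print(o["tool_pos"],o["time_s"],o["finger_gap"],o["contact_force"])
im=save("wrist","pics/w23.png",scale=1.56)
save("side","pics/s23.png",(190,90,300,180),7)
E
```

```text
time_s: 30.75
tool_pos: [0.628, 0.4184, 0.0933]
tcp_rot: [0.707, -0.707, -0.011, 0.01]
contact_force: [1.5, -0.5, 1.5]
finger_gap: 0.0199
[0.62801223 0.41843536 0.09330556] 30.75 0.01988757629044279 [ 1.46838186 -0.49949411  1.51882099]
```

View pics/w23.png

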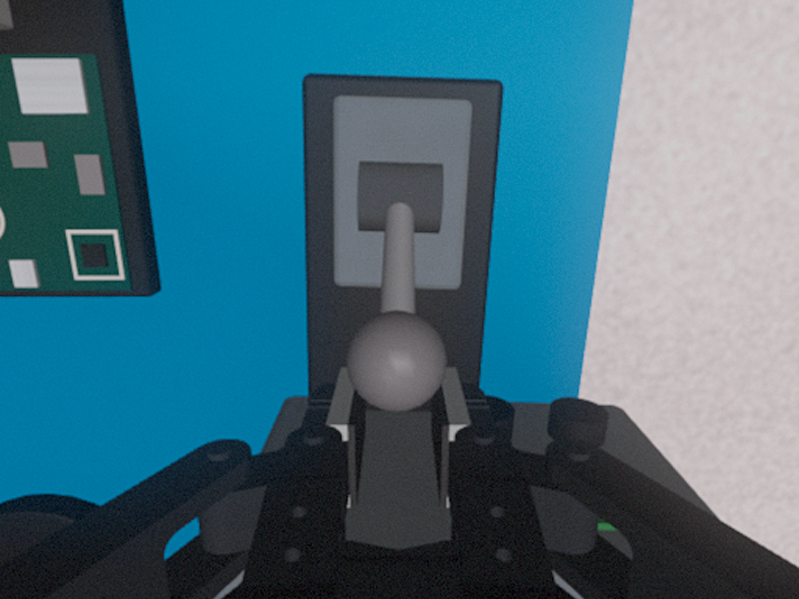

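View pics/s23.png

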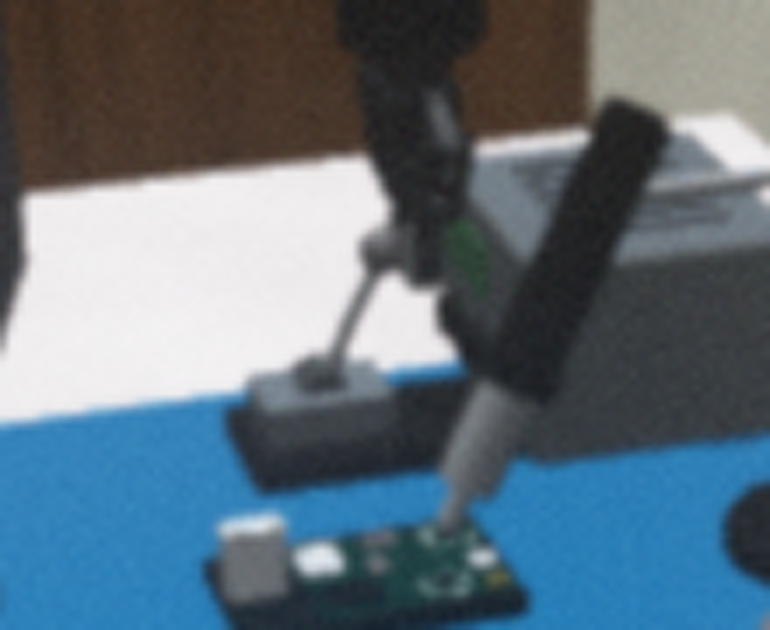

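```bash
python3 -m pendant '0 0 0 0 0 0 45;0 0 10 0 0 0 50;0 0 40 0 0 0 50;-20 0 65 0 0 0 50;-55 0 65 0 0 0 30'; python3 -m pendant '-3 0 0 0 0 0 0;-5 0 -20 0 0 0 0;-5 0 -50 0 0 0 0;-5 0 -62 0 0 0 0;-5 0 -62 0 0 0 0'
python3 - <<'E'
from h import *
o=manip.get_obs();print(o["tool_pos"],o["time_s"],o["finger_gap"],o["contact_force"])
save("side","pics/s24.png",(190,90,300,180),7)
E
```

```text
time_s: 31.27
tool_pos: [0.5787, 0.4188, 0.1613]
tcp_rot: [0.709, -0.705, -0.013, 0.006]
contact_force: [-0.2, 0.1, 1.3]
finger_gap: 0.0391
time_s: 31.68
tool_pos: [0.5659, 0.4168, 0.0889]
tcp_rot: [-0.706, 0.708, 0.008, -0.013]
contact_force: [0.0, 0.3, -0.3]
finger_gap: 0.0
[0.56585646 0.41678574 0.08888445] 31.6833 1.109650570854911e-05 [ 0.02138607  0.25422312 -0.27196738]
```

View pics/s24.png

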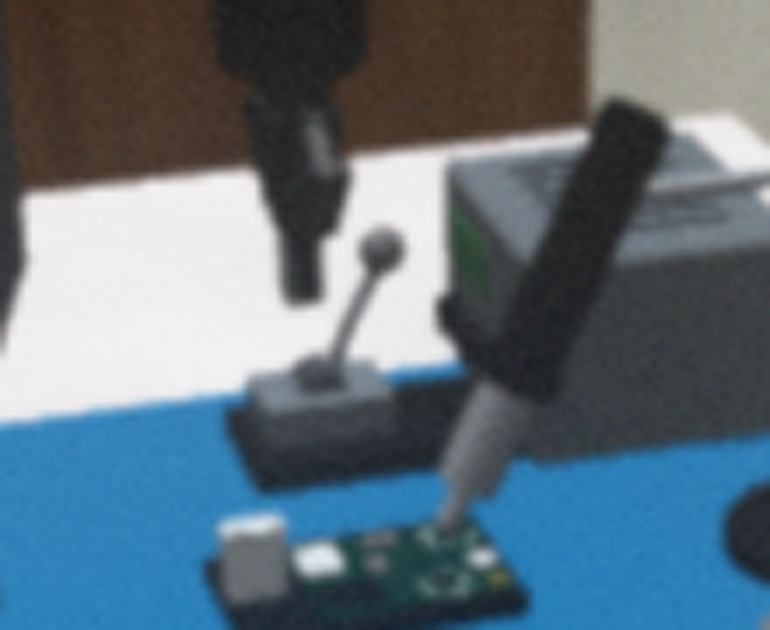

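Now push until I feel the stop.

```bash
python3 -m pendant '8 2 2 0 0 0 0;16 2 2 0 0 0 0;22 2 2 0 0 0 0;24 2 2 0 0 0 0;24 2 2 0 0 0 0';python3 -m pendant '2 0 0 0 0 0 0;4 0 0 0 0 0 0;4 0 0 0 0 0 0';python3 -m pendant '2 0 0 0 0 0 0;4 0 0 0 0 0 0;4 0 0 0 0 0 0'
```

```text
time_s: 32.15
tool_pos: [0.5882, 0.4204, 0.0963]
tcp_rot: [-0.707, 0.707, 0.007, -0.014]
contact_force: [-17.3, -1.3, 9.1]
finger_gap: -0.0002
time_s: 32.4
tool_pos: [0.5884, 0.4204, 0.0963]
tcp_rot: [-0.706, 0.708, 0.005, -0.017]
contact_force: [-27.0, -2.2, 14.4]
finger_gap: 0.0006
time_s: 32.65
tool_pos: [0.5886, 0.4204, 0.0962]
tcp_rot: [-0.706, 0.708, 0.003, -0.02]
contact_force: [-37.1, -4.4, 18.5]
finger_gap: -0.0002
```

```bash
python3 -m pendant '-14 -2 0 0 0 0 0;-22 -2 15 0 0 0 0;-22 -2 45 0 0 0 0;-10 -2 60 0 0 0 0;20 -2 60 0 0 0 0';python3 -m pendant '25 0 0 0 0 0 0;32 0 0 0 0 0 0;32 0 0 0 0 0 0'
python3 - <<'E'
from h import *
o=manip.get_obs();print(o["tool_pos"],o["time_s"],o["finger_gap"],o["contact_force"])
im=save("wrist","pics/w25.png",scale=1.56)
save("side","pics/s25.png",(190,90,300,180),7)
E
```

```text
time_s: 33.07
tool_pos: [0.6215, 0.4204, 0.1642]
tcp_rot: [0.709, -0.705, -0.015, 0.008]
contact_force: [1.1, 0.6, 0.7]
finger_gap: -0.0001
time_s: 33.32
tool_pos: [0.6557, 0.417, 0.1565]
tcp_rot: [0.707, -0.707, -0.011, 0.008]
contact_force: [-0.7, -0.6, -0.2]
finger_gap: 0.0001
[0.65571311 0.41697294 0.15648248] 33.3167 0.00010601861563948988 [-0.66256892 -0.62744474 -0.22025797]
```

View pics/w25.png

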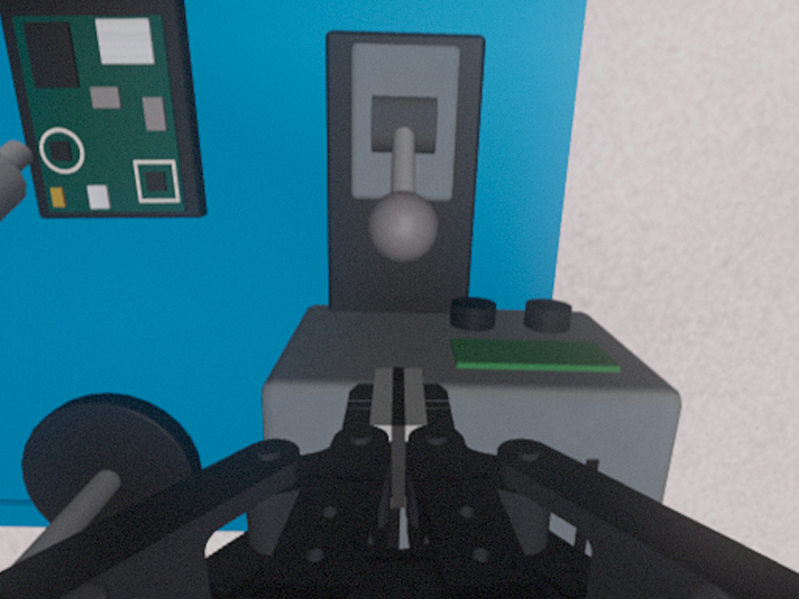

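View pics/s25.png

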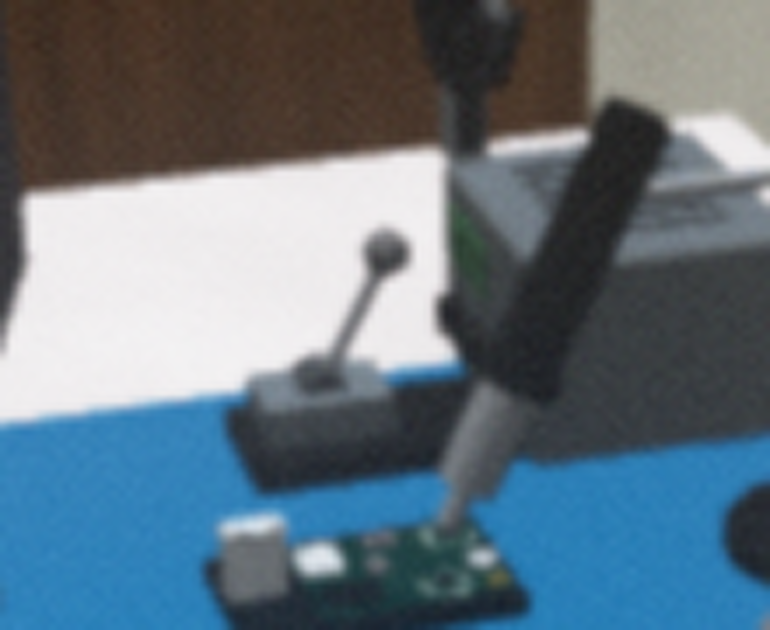

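```bash
python3 - <<'E'
from h import *
c=cam("wrist")
for z in (.11,.112): print(atz(c,403/1.56,227/1.56,z))
print("case front top edge",atz(c,400/1.56,385/1.56,.115),"knob",atz(c,474/1.56,305/1.56,.07))
print("ring",atz(c,62/1.56,151/1.56,.016),"noz",)
E
```

```text
[0.60765893 0.41880998 0.11      ]
[0.60738606 0.41878038 0.112     ]
case front top edge [0.66812231 0.41952168 0.115     ] knob [0.64806157 0.45326209 0.07      ]
ring [0.58586695 0.24015257 0.016     ] noz
```

```bash
python3 -m pendant '-7 1 0 0 0 0 0;-8 1 -25 0 0 0 0;-8 1 -50 0 0 0 0;-8 1 -58 0 0 0 0;-8 1 -58 0 0 0 0'; python3 -m pendant '-15 0 0 0 0 0 0;-30 0 2 0 0 0 0;-45 0 2 0 0 0 0;-60 0 2 0 0 0 0;-75 0 0 0 0 0 0'
```

```text
time_s: 33.83
tool_pos: [0.6414, 0.4185, 0.0941]
tcp_rot: [-0.706, 0.708, 0.009, -0.013]
contact_force: [-1.2, -0.0, -0.8]
finger_gap: 0.0
time_s: 34.25
tool_pos: [0.57, 0.4197, 0.1004]
tcp_rot: [0.708, -0.706, -0.012, 0.009]
contact_force: [1.2, -0.0, 0.7]
finger_gap: -0.0003
```

```bash
python3 -m pendant '-3 0 0 0 0 0 0;-6 0 0 0 0 0 0;-6 0 0 0 0 0 0'; python3 -m pendant '-3 0 0 0 0 0 0;-6 0 0 0 0 0 0;-6 0 0 0 0 0 0'
```

```text
time_s: 34.5
tool_pos: [0.5638, 0.4194, 0.0986]
tcp_rot: [0.707, -0.707, -0.011, 0.01]
contact_force: [-0.3, -0.8, -0.5]
finger_gap: -0.0003
time_s: 34.75
tool_pos: [0.5585, 0.4189, 0.0974]
tcp_rot: [0.707, -0.707, -0.011, 0.01]
contact_force: [2.3, 0.6, 0.1]
finger_gap: 0.0001
```

```bash
python3 -m pendant '-2 0 0 0 0 0 0;-4 0 0 0 0 0 0;-4 0 0 0 0 0 0'; python3 -m pendant '-2 0 0 0 0 0 0;-3 0 0 0 0 0 0;-3 0 0 0 0 0 0'
```

```text
time_s: 35.0
tool_pos: [0.5581, 0.4188, 0.0976]
tcp_rot: [0.708, -0.707, -0.013, 0.007]
contact_force: [12.7, 0.6, -6.1]
finger_gap: 0.0002
time_s: 35.25
tool_pos: [0.5579, 0.4189, 0.0978]
tcp_rot: [0.708, -0.706, -0.015, 0.005]
contact_force: [20.3, 1.7, -9.8]
finger_gap: 0.0002
```

```bash
python3 -m pendant '12 0 0 0 0 0 0;22 0 20 0 0 0 0;22 0 50 0 0 0 0;0 0 85 0 0 0 20;-30 0 120 0 0 0 45'; python3 -m pendant '-15 0 0 0 0 0 45;-15 0 0 0 0 0 45;-15 0 0 0 0 0 45'
python3 - <<'E'
from h import *
o=manip.get_obs();print(o["tool_pos"],o["time_s"]);np.save("w26.npy",np.r_[o["tool_pos"],o["tcp_rot"]])
im=save("wrist","pics/w26.png",scale=1.56);cv2.imwrite("pics/w26raw.png",im[:,:,::-1])
save("side","pics/s26.png",(190,90,300,180),7)
E
```

```text
time_s: 35.67
tool_pos: [0.5245, 0.418, 0.214]
tcp_rot: [-0.707, 0.707, 0.009, -0.01]
contact_force: [-0.8, 0.8, 1.9]
finger_gap: 0.023
time_s: 35.92
tool_pos: [0.5078, 0.419, 0.2142]
tcp_rot: [-0.707, 0.707, 0.011, -0.011]
contact_force: [-0.3, 0.5, -0.2]
finger_gap: 0.0448
[0.50783129 0.41898176 0.21421458] 35.9167
```

View pics/w26.png

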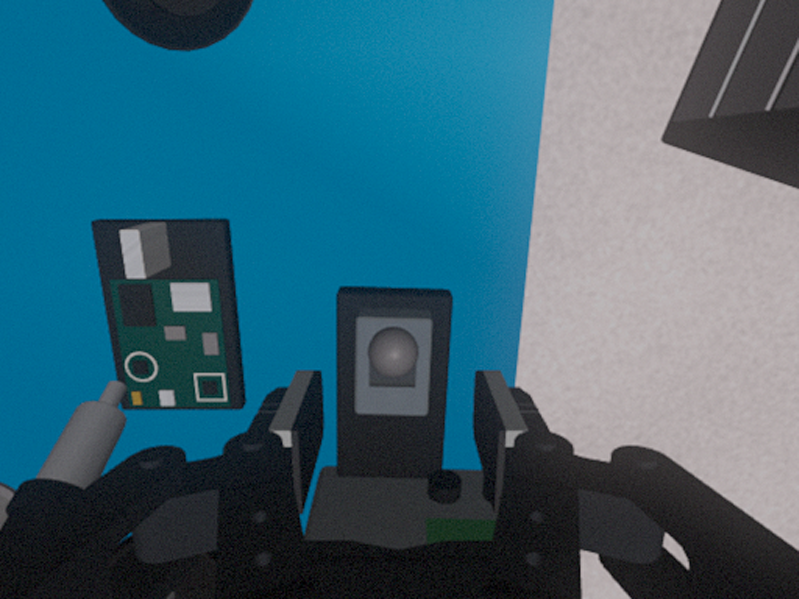

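View pics/s26.png

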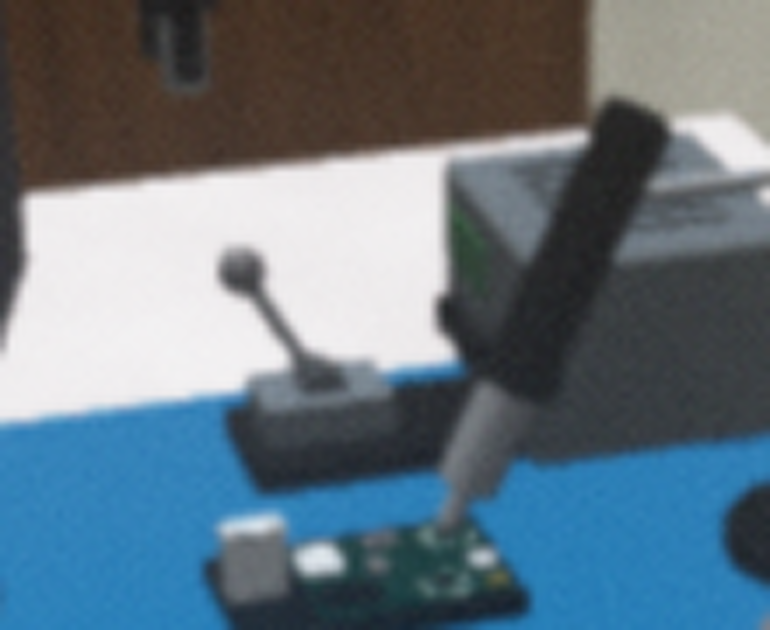

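```bash
python3 - <<'E'
from m1 import *
w=np.load("w26.npy");c=cam("wrist",dict(tool_pos=w[:3],tcp_rot=w[3:]))
f=lambda u,v,z:atz(c,u/1.56,v/1.56,z)
print("ring",f(141,367,.016),"sq",f(210,387.5,.016),"fintop",f(132,252,.05))
E
python3 -m pendant '-2 -35 -10 0 0 0 45;-4 -70 -30 0 0 0 45;-6 -105 -55 0 0 0 45;-7 -135 -85 0 0 0 45;-7 -158 -115 0 0 0 45';python3 -m pendant '0 -3 -15 0 0 0 45;0 -3 -15 0 0 0 45;0 -3 -15 0 0 0 45'
python3 - <<'E'
from h import *
o=manip.get_obs();print(o["tool_pos"],o["time_s"])
im=save("wrist","pics/w27.png",scale=1.56)
E
```

```text
ring [0.58892276 0.23893351 0.016     ] sq [0.60343059 0.2869652  0.016     ] fintop [0.49896937 0.2593068  0.05      ]
time_s: 36.43
tool_pos: [0.5017, 0.2584, 0.0972]
tcp_rot: [-0.707, 0.707, 0.01, -0.01]
contact_force: [0.5, 0.1, -0.5]
finger_gap: 0.0449
time_s: 36.68
tool_pos: [0.5014, 0.2571, 0.0822]
tcp_rot: [-0.707, 0.707, 0.009, -0.011]
contact_force: [-0.2, 0.4, -0.5]
finger_gap: 0.0448
[0.50135213 0.25706686 0.08224514] 36.6833
```

View pics/w27.png

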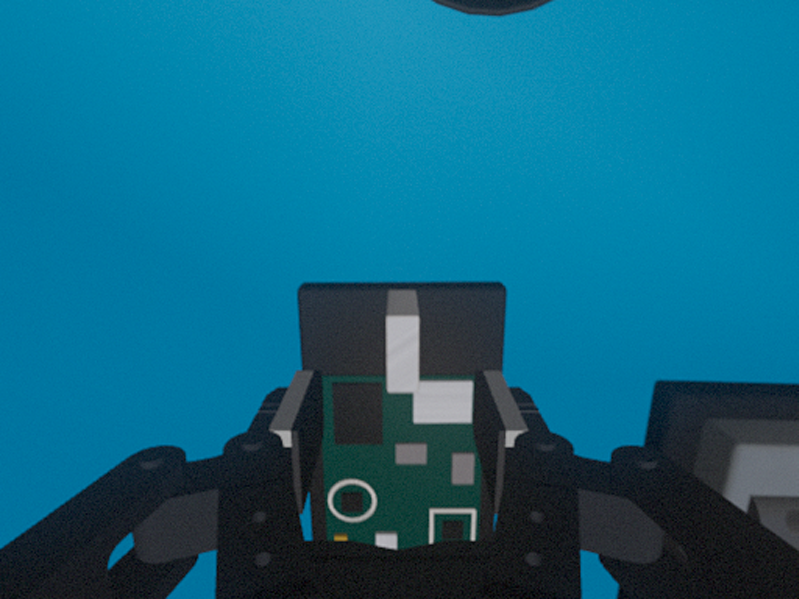

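```bash
python3 -m pendant '0 1.5 -30 0 0 0 45; 0 1.5 -61 0 0 0 45; 0 1.5 -61 0 0 0 45; 0 1.5 -61 0 0 0 25;0 1.5 -61 0 0 0 8' 60; python3 -m pendant '0 0 0 0 0 0 5; 0 0 0 0 0 0 5; 0 0 0 0 0 0 5;0 0 0 0 0 0 5' 60
```

```text
time_s: 37.15
tool_pos: [0.5028, 0.2604, 0.0247]
tcp_rot: [0.707, -0.707, -0.012, 0.01]
contact_force: [0.6, -1.0, 0.4]
finger_gap: 0.0219
time_s: 37.48
tool_pos: [0.5033, 0.2602, 0.0253]
tcp_rot: [0.708, -0.706, -0.012, 0.009]
contact_force: [0.8, 1.1, 6.2]
finger_gap: 0.0108
```

```bash
python3 -m pendant '-2 -7 0 0 0 0 5; -5 -17 0 0 0 0 5; -8 -28 0 0 0 0 5; -11 -39 0 0 0 0 5;-13.5 -51 0 0 0 0 5'; python3 -m pendant '0 0 0 0 0 0 5; 0 0 0 0 0 0 5; 0 0 0 0 0 0 5'; python3 - <<'E'
from h import *
o=manip.get_obs();print(o["contact_force"],o["tool_pos"],o["finger_gap"])
save("side","pics/s28.png",(230,140,290,200),10)
E
```

```text
time_s: 37.9
tool_pos: [0.4904, 0.2094, 0.0253]
tcp_rot: [0.708, -0.706, -0.013, 0.008]
contact_force: [2.7, 4.9, 7.2]
finger_gap: 0.0112
time_s: 38.15
tool_pos: [0.4898, 0.2074, 0.0253]
tcp_rot: [-0.707, 0.707, 0.012, -0.009]
contact_force: [-0.3, -5.0, 11.6]
finger_gap: 0.0109
[-0.30830409 -4.95003824 11.56659158] [0.48982458 0.20744218 0.02525422] 0.010861875423047267
```

View pics/s28.png

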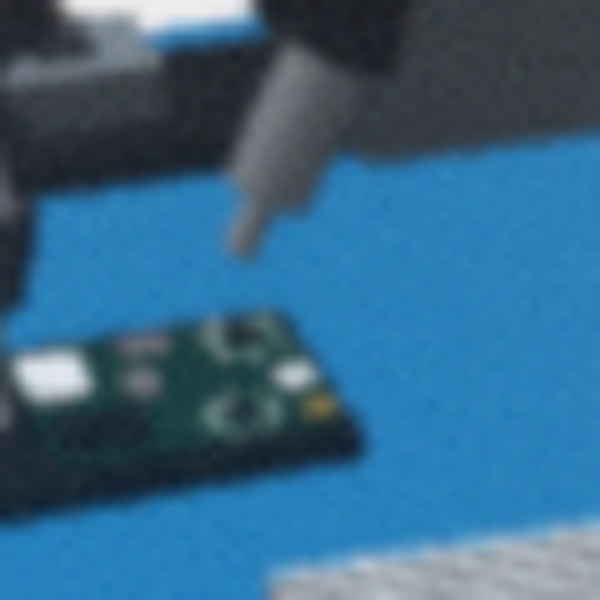

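```bash
python3 -m pendant '0 1 0 0 0 0 5; 0 2 0 0 0 0 5; 0 3 0 0 0 0 5;0 3 0 0 0 0 5'; python3 -m pendant '0 0 0 0 0 0 20; 0 0 0 0 0 0 45; 0 0 20 0 0 0 45; -10 0 50 0 0 0 45; -10 30 85 0 0 0 45'; python3 -m pendant '0 35 30 0 0 0 45;0 70 60 0 0 0 45; 0 105 100 0 0 0 45;10 140 110 0 0 0 45;20 175 110 0 0 0 45'; python3 -m pendant '0 0 0 0 0 0 45;0 0 0 0 0 0 45;0 0 0 0 0 0 45'
python3 - <<'E'
from h import *
o=manip.get_obs();print(o["tool_pos"],o["time_s"]);np.save("w29.npy",np.r_[o["tool_pos"],o["tcp_rot"]])
im=save("wrist","pics/w29.png",scale=1.56);cv2.imwrite("pics/w29c.png",cv2.resize(im[220:300,50:170,::-1],None,fx=6.5,fy=6.5,interpolation=cv2.INTER_CUBIC))
save("side","pics/s29.png",(230,140,290,200),10)
E
```

```text
time_s: 38.53
tool_pos: [0.49, 0.2104, 0.0253]
tcp_rot: [-0.707, 0.707, 0.012, -0.009]
contact_force: [-0.5, -5.7, 11.4]
finger_gap: 0.0109
time_s: 38.95
tool_pos: [0.4749, 0.2353, 0.1037]
tcp_rot: [-0.706, 0.708, 0.007, -0.012]
contact_force: [1.1, 1.3, 0.2]
finger_gap: 0.0448
time_s: 39.37
tool_pos: [0.4967, 0.4083, 0.2188]
tcp_rot: [0.708, -0.706, -0.013, 0.008]
contact_force: [1.9, -0.5, 0.2]
finger_gap: 0.0448
time_s: 39.62
tool_pos: [0.4951, 0.4059, 0.2125]
tcp_rot: [-0.706, 0.708, 0.01, -0.012]
contact_force: [0.3, -1.4, 0.2]
finger_gap: 0.0454
[0.49513546 0.40588569 0.21245134] 39.6167
```

View pics/w29.png

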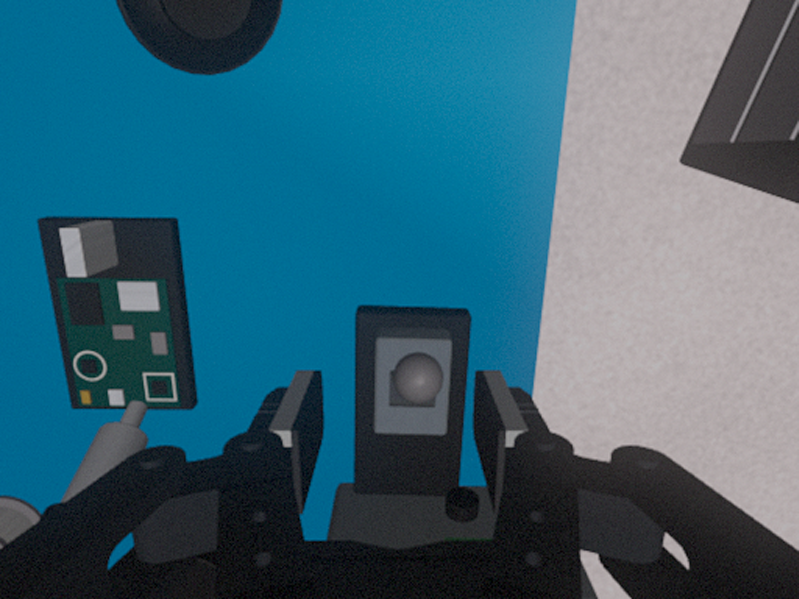

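View pics/s29.png

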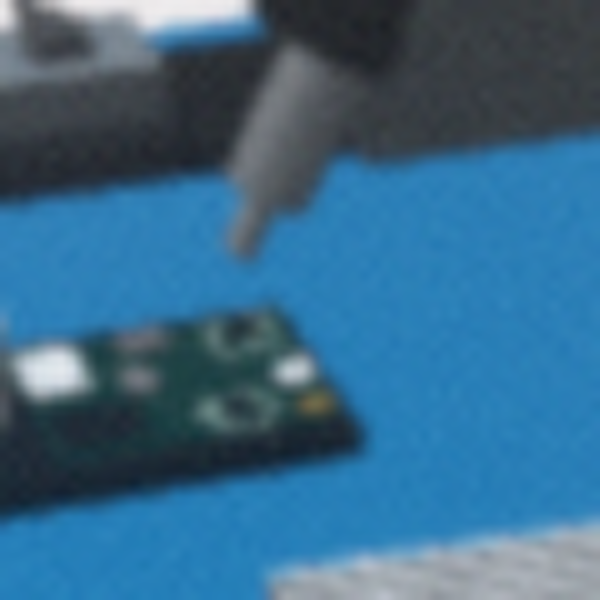

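View pics/w29c.png

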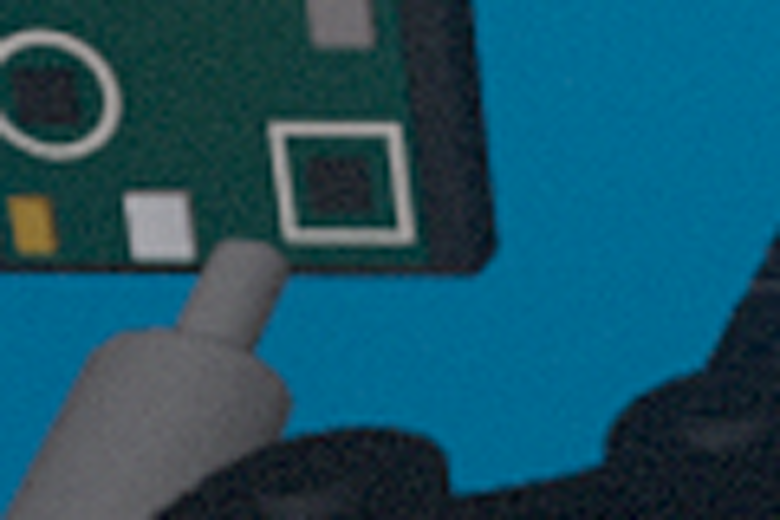

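```bash
python3 - <<'E'
from m1 import *
w=np.load("w29.npy");c=cam("wrist",dict(tool_pos=w[:3],tcp_rot=w[3:]))
f=lambda u,v,z:atz(c,u/1.56,v/1.56,z)
print("ring",f(90,366,.016),"sq",f(160,387.5,.016),"noz exp px",proj(c,(.590,.2363,.045)),"sq ideal px",proj(c,(.590,.2363,.016))*1.56)
E
```

```text
ring [0.57545833 0.19033344 0.016     ] sq [0.59060428 0.23836744 0.016     ] noz exp px [ 88.07344197 259.95771409] sq ideal px [157.02877347 386.6462228 ]
```

```bash
python3 -m pendant '0 13 -30 0 0 0 0;0 13 -65 0 0 0 0;0 13 -100 0 0 0 0;0 13 -114 0 0 0 0;0 13 -114 0 0 0 0'; python3 -m pendant '12 0 0 0 0 0 0;27 0 0 0 0 0 0;42 0 0 0 0 0 0;57 0 0 0 0 0 0;72 0 0 0 0 0 0'; python3 -m pendant '10 0 0 0 0 0 0;18 0 0 0 0 0 0;20 0 0 0 0 0 0;20 0 0 0 0 0 0'
```

```text
time_s: 40.13
tool_pos: [0.4931, 0.4161, 0.0945]
tcp_rot: [-0.705, 0.709, 0.007, -0.013]
contact_force: [0.1, 0.5, -0.4]
finger_gap: 0.0001
time_s: 40.55
tool_pos: [0.5692, 0.4186, 0.1017]
tcp_rot: [0.707, -0.707, -0.011, 0.01]
contact_force: [-0.6, 1.0, -0.7]
finger_gap: -0.0001
time_s: 40.88
tool_pos: [0.5877, 0.4185, 0.1007]
tcp_rot: [-0.707, 0.707, 0.01, -0.011]
contact_force: [-3.5, -0.8, 2.7]
finger_gap: -0.0002
```

```bash
python3 -m pendant '2 0 0 0 0 0 0;4 0 0 0 0 0 0;4 0 0 0 0 0 0'; python3 -m pendant '2 0 0 0 0 0 0;3 0 0 0 0 0 0;3 0 0 0 0 0 0'
```

```text
time_s: 41.13
tool_pos: [0.588, 0.4186, 0.1005]
tcp_rot: [-0.706, 0.708, 0.008, -0.013]
contact_force: [-13.7, -3.9, 7.6]
finger_gap: -0.0003
time_s: 41.38
tool_pos: [0.5883, 0.4186, 0.1005]
tcp_rot: [-0.706, 0.708, 0.006, -0.015]
contact_force: [-20.7, -3.2, 11.5]
finger_gap: 0.0
```

Hard stop reached at the same x, 0.588. Next I go round the lever and pull it back, checking the carrier on the way.

```bash
python3 -m pendant '-14 0 0 0 0 0 0;-22 0 15 0 0 0 0;-22 0 45 0 0 0 0;-10 0 58 0 0 0 0;20 0 58 0 0 0 0';python3 -m pendant '25 0 0 0 0 0 0;34 0 0 0 0 0 0;34 0 0 0 0 0 0;34 0 0 0 0 0 0'
python3 - <<'E'
from h import *
o=manip.get_obs();print(o["tool_pos"],o["time_s"],o["finger_gap"],o["contact_force"])
save("side","pics/s30.png",(190,90,300,180),7)
E
```

```text
time_s: 41.8
tool_pos: [0.6149, 0.4217, 0.166]
tcp_rot: [0.709, -0.705, -0.014, 0.009]
contact_force: [2.3, 1.0, 0.3]
finger_gap: -0.0001
time_s: 42.13
tool_pos: [0.6495, 0.419, 0.1586]
tcp_rot: [0.707, -0.707, -0.011, 0.01]
contact_force: [-1.1, 0.1, 0.3]
finger_gap: -0.0002
[0.64953103 0.41897036 0.15862401] 42.1333 -0.00020205839532938383 [-1.06049904  0.11790545  0.34348802]
```

View pics/s30.png

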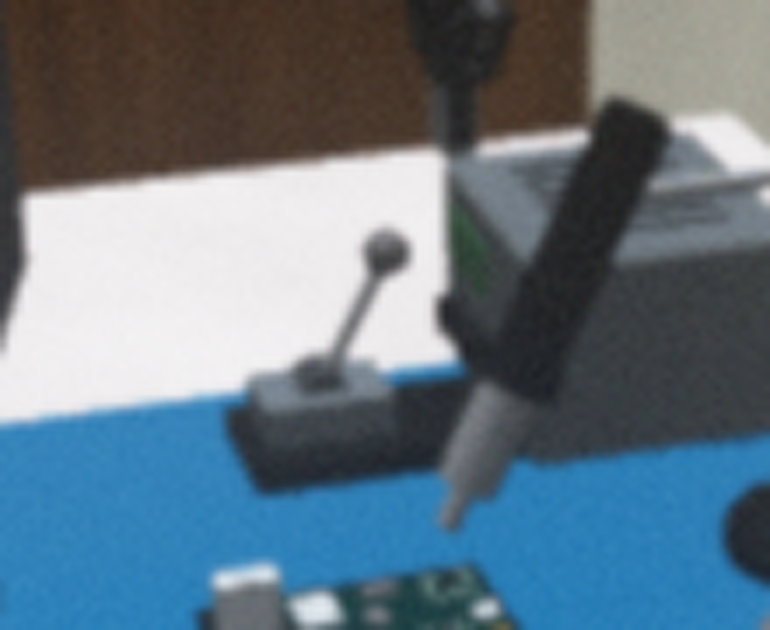

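```bash
python3 -m pendant '-1 0 0 0 0 0 0;-2 0 -25 0 0 0 0;-2 0 -50 0 0 0 0;-2 0 -60 0 0 0 0;-2 0 -60 0 0 0 0'; python3 -m pendant '-15 0 0 0 0 0 0;-30 0 0 0 0 0 0;-45 0 0 0 0 0 0;-60 0 0 0 0 0 0;-75 0 0 0 0 0 0'; python3 -m pendant '-7 0 0 0 0 0 0;-13 0 0 0 0 0 0;-16 0 0 0 0 0 0;-16 0 0 0 0 0 0'
```

```text
time_s: 42.6
tool_pos: [0.6441, 0.4187, 0.094]
tcp_rot: [-0.706, 0.708, 0.008, -0.013]
contact_force: [-0.2, 0.6, -0.3]
finger_gap: -0.0004
time_s: 43.02
tool_pos: [0.5724, 0.4199, 0.1]
tcp_rot: [0.708, -0.707, -0.012, 0.009]
contact_force: [0.3, -0.3, -0.3]
finger_gap: 0.0001
time_s: 43.35
tool_pos: [0.5584, 0.4198, 0.0993]
tcp_rot: [0.708, -0.706, -0.013, 0.008]
contact_force: [4.7, 0.5, 0.9]
finger_gap: 0.0001
```

```bash
python3 -m pendant '-2 0 0 0 0 0 0;-5 0 0 0 0 0 0;-5 0 0 0 0 0 0'; python3 -m pendant '12 0 0 0 0 0 0;24 0 20 0 0 0 0;24 0 50 0 0 0 0;0 0 85 0 0 0 20;-30 -5 120 0 0 0 45'; python3 -m pendant '-30 -10 0 0 0 0 45;-30 -10 0 0 0 0 45;-30 -10 0 0 0 0 45'
python3 - <<'E'
from h import *
o=manip.get_obs();print(o["tool_pos"],o["time_s"])
im=save("wrist","pics/w31.png",scale=1.56)
c=cam("wrist",o);print(proj(c,(.590,.2363,.016))*1.56)
save("side","pics/s31.png",(200,90,300,180),8)
save("scene","pics/c31.png",(130,110,350,330),3.6)
save("side","pics/s31b.png",(190,160,400,300),3.8)
E
```

```text
time_s: 43.6
tool_pos: [0.558, 0.4198, 0.0995]
tcp_rot: [0.708, -0.706, -0.015, 0.005]
contact_force: [16.4, 1.7, -5.7]
finger_gap: 0.0001
time_s: 44.02
tool_pos: [0.526, 0.4147, 0.2143]
tcp_rot: [0.707, -0.707, -0.01, 0.01]
contact_force: [0.3, 0.1, 1.5]
finger_gap: 0.0233
time_s: 44.27
tool_pos: [0.4936, 0.4048, 0.2148]
tcp_rot: [0.707, -0.707, -0.011, 0.01]
contact_force: [0.2, 0.5, -0.4]
finger_gap: 0.0449
[0.49358981 0.40480463 0.21482405] 44.2667
[159.53205288 386.48735213]
```

View pics/w31.png

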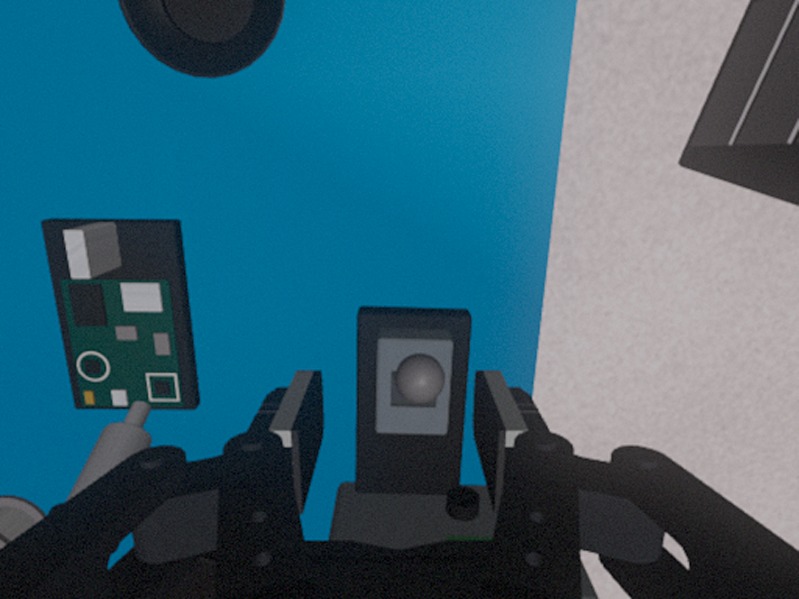

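View pics/s31.png

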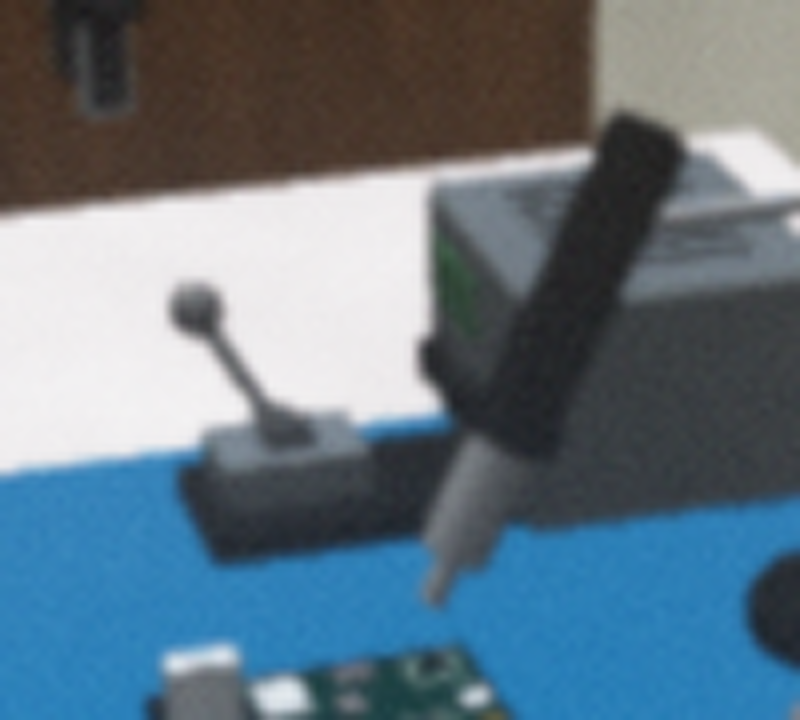

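View pics/c31.png

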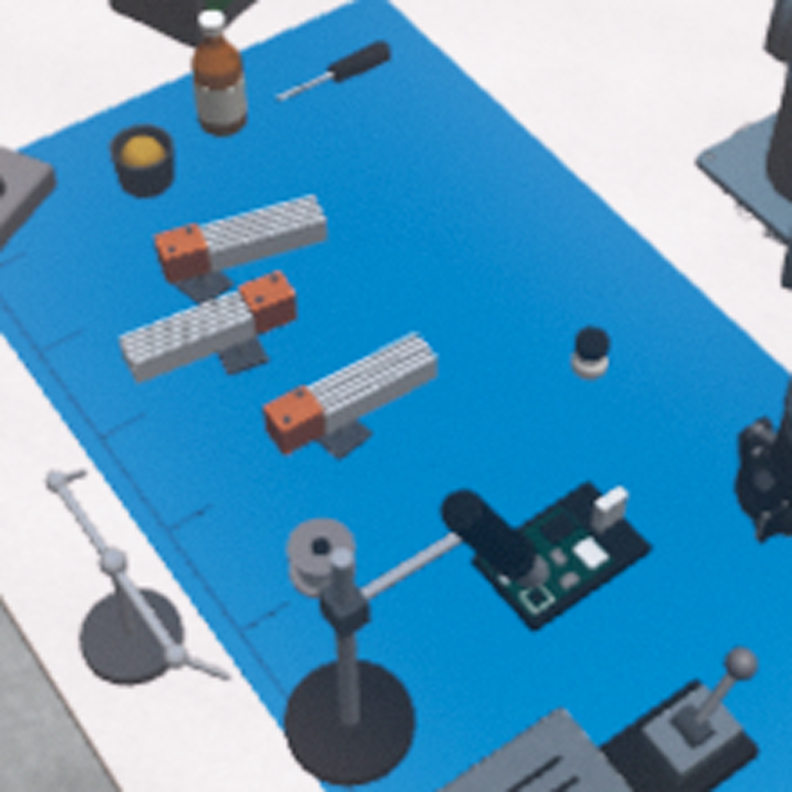

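View pics/s31b.png

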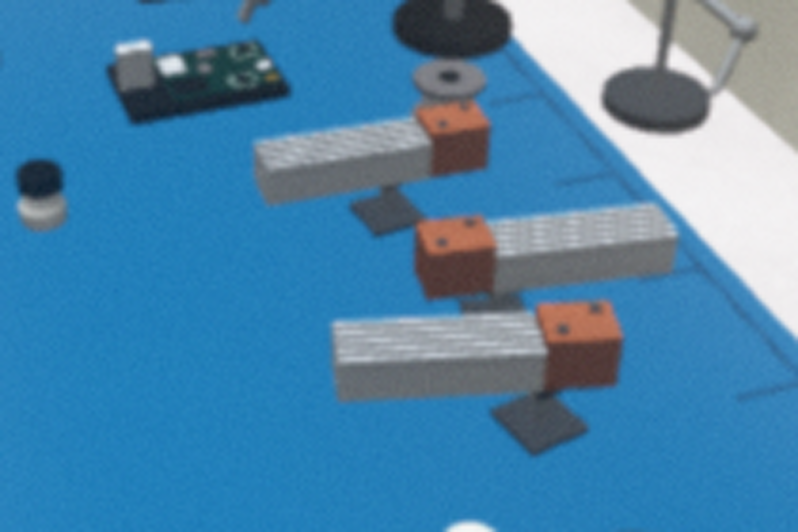

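```bash
python3 -c "
from h import *
print(manip.get_obs()['time_s']);print(manip.job_done())"
```

```text
44.4667
the job is handed in; nothing more can be done
None
```

The job is done and handed in at 44.5 s of the 210 s allowed.

- **Heat sinks:** All three were there. I trial-lifted each one and worked out its balance point from the wrist moment. Each was then set on its own post. The last pictures show all three level, with no sink touching another post. The lightest sink's balance point is the least certain: its two measurements put it about 0.4 mm and 3.9 mm from the grip, so I placed it using about 2 mm.
- **Ring chip:** I slid the carrier, pressing it lightly down, until this chip was under the nozzle. The lever then went over and back to firm hard stops. My first try gripped the lever ball, but the pads slipped off just short of the end. I finished that stroke by pushing with closed fingers, and the lever did not come back in between.
- **Square chip:** I slid the carrier again, and the lever went to the same two stops over and back.
- **Final check:** The side view put the square chip directly under the tip, but the wrist view put it about 2 mm off towards +y. The two disagreed the same way for the ring chip. I took both as within measuring error and did not adjust further.
- **Other things:** The lever is off, and nothing else on the bench was seen to have moved. I saw no knock to the carrier, and the grip never slackened by itself.

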